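Make up the pump kit and the line kit for the syrup rack

ROBOT

A 6-joint arm with a two-finger parallel gripper is mounted at the origin on the work surface. World frame = base frame: x ahead of the robot, y to its left, z up, the work surface at z = 0. Lengths are in mm, angles in rad, forces in N, time in s.
With the tool pointing down it reaches from about 350 to 975 mm from the base axis. Payload 17.4 kg.
Tool frame: the origin (TCP) lies midway between the tips of the shut fingers; the grasp point (between the pads) lies 19 mm behind it (manip.grip_depth is the distance from the TCP to the grasp point, in mm); z points along the fingers, y is the direction in which the jaws open and shut (so a half turn about z gives the same grasp; the last joint's range is limited). The gripper opens to 85 mm and grips with 20 to 120 N. Pads are 22 mm wide; open, the fingers measure 114 mm over their backs; the gripper's body (76 mm by 85 mm) begins 54 mm behind the grasp point. The pads swing forward as they close: fully open they stand 13 mm farther back than shut.
Start: joints at [-1.271, 0.116, 1.442, -0, 1.584, -0.038], TCP at [223.694, -636.862, 231.303] pointing down, gripper open.
Joint ranges: [-2.83, 2.83], [-0.83, 2.19], [0.07, 2.5], [-1.14, 4.28], [0.01, 3], [-2.97, 2.97]. Speed limits (rad/s): [1.89, 1.89, 2.22, 3.14, 3.14, 3.14].

INTERFACE

Orientations are given as a unit quaternion [w, x, y, z].
In Python, from bench import manip gives the robot as it stands. The module is installed in compiled form; this text tells all that it offers.
- The arm moves only by the tool apply_moves, never from a script. Its argument "steps" is a list of rows, each an object with "linear": the shift along the tool's x, y, z in mm, a list of three; "roll": the turn about the tool's z in rad. A call has exactly 5 rows; each row shifts and turns the pose as measured when the row begins, along the tool's axes as they then stand; what a row does not reach is not made up. A row lasts 1/12 s, in which the tool goes at most 41.7 mm and 7.16 degrees, less where a joint would pass 70% of its speed; a pose out of reach is approached as far as the arm can. A call is refused whole if a number of a shift passes 41.7 or a number of a turn 0.125, either way. A call with a gripper value outside its range is refused whole. "claw" is the closure, from 0 (fully open) to 1 (shut), set as the call begins (left out, the last holds). The fingers move at their own pace and stop on an object; the grip force is fixed at half the most. Time passes only in rows, so rows that do not move let the fingers close, or fill a call up. It gives the time, the measured TCP pose, the force and the opening at its end, in the units of the state.
- manip.read_state(): the state, without advancing time (a new reading comes with each control period).
- manip.get_image(name): name is "scene" or "top"; returns the picture (420x560x3 uint8, red, green, blue); there is no depth.
- manip.camera_params(name): a dict with "vertical_fov" (degrees; the focal length in pixels is half the picture's height over the tangent of half this angle, whatever the lens; pixels are square), "cx", "cy" (the principal point, pixels), "rvec" (rotation vector, rad) and "tvec" (3), from world to camera coordinates, as OpenCV has them. Camera axes: x right, y down, z forward; pixel columns grow to the right and rows downward; lengths in mm; the calibration is good to about 2 mm. A picture is of the moment at which its call begins. camera_params takes no time and is no camera call.
- manip.job_done(): hands the job in, once; it reports no verdict.
The state is a dict: "clock": time; "joints": joint angles; "joint_vel": joint speeds; "joint_efforts": joint torques, N m; "ee_pos": TCP position; "tcp_rot": TCP orientation; "ft_force": force on the tool from outside, world axes, zero at the start; "wrist_torque": the same for the moment, N m; "opening": finger opening in mm.
Only numpy, scipy, OpenCV 4.12 (cv2) and the standard library are available. Lean on these libraries where they do the work, as an engineer would, in place of code of your own. Each camera call takes 0.05 s, during which the arm holds its last target.

TASK

Make up two service kits from the loose stock on the bench. Pump kit, in the tray with rectangular pockets: lay the large carton flat in the big pocket first, then stack the small carton squarely on top of it, centred, long side along long side, with nothing overhanging, and stand the small hose connector in the small pocket. Line kit, on the board with round nests: stand the large hose connector in the larger nest and the brass elbow on its flange in the smaller nest; leave the grease jar where it stands.

Things in the scene. Friction and masses are not known exactly. Their poses are not given: they have to be found in the camera images.
- kit_tray: Kit tray, grey floor with white walls, fixed to the bench, somewhere to the left or right of the stock and turned any way: 186 x 94 mm outside (x by y), floor 4 mm thick, walls 4 mm thick and 12 mm high in all. Origin: centre of its underside, z up. A cross wall makes two rectangular pockets, both 86 mm wide in y: the big pocket, 114 mm long, centred at x = -32 mm, y = 0, and the small pocket, 60 mm long, centred at x = +59 mm, y = 0.
- nest_board: Grey board with white rims, fixed to the bench on the other side of the stock, turned any way: 186 x 96 mm (x by y), 4 mm thick, with two round nests, rims 5 mm thick whose tops are 12 mm above the bench. Origin: centre of its underside, z up. Larger nest: inside diameter 80 mm, centred at x = -44 mm, y = 0. Smaller nest: inside diameter 68 mm, centred at x = +46 mm, y = 0.
- large_carton: Loose closed brown carton, 88 x 60 x 44 mm (x, y, z), 0.11 to 0.23 kg, lying flat. Origin: centre of its underside; x along its long side, z up.
- small_carton: Loose closed brown carton, 52 x 34 x 36 mm (x, y, z), about 0.06 kg, lying flat. Origin: centre of its underside; x along its long side, z up.
- large_connector: Loose black plastic hose connector standing upright: ribbed collar 52 mm across and 22 mm high at the foot, above it a round neck 24 mm across (rings 25.6 mm) up to 56 mm. 0.07 kg. Origin: centre of its underside, z up along the neck.
- small_connector: Loose black plastic hose connector of the same form but smaller: ribbed collar 34 mm across and 16 mm high at the foot, above it a round neck 18 mm across (rings 19.6 mm) up to 46 mm. 0.04 kg. Origin: centre of its underside, z up along the neck.
- brass_elbow: Loose brass wall-plate elbow standing on its round flange, 44 mm across and 5 mm thick. Above it a block 24 x 24 mm up to 48 mm high, and a round outlet 19 mm across that points along +x, ends 40 mm from the axis, its centre 34 mm above the underside. About 0.17 kg. Origin: centre of the flange's underside, z up; the block's sides are square to x and y, so it is gripped across y. It may stand in its nest turned any way.
- grease_jar: Bystander: small closed grey jar with a white lid, 48 mm across, 58 mm high, standing among the stock. Origin: centre of its underside. Leave it alone.
There are look-alikes about, which are no part of the job. Leave any red look-alike of the brass_elbow alone. Leave any orange look-alike of the kit_tray alone.

How it is judged (in metres and radians):
On the way, in this order (a step that is already met when the one before it is completed fails the run):
1. the large carton lies flat in the big pocket of the tray (x of large_carton in the frame of kit_tray between -0.049 and -0.015 m and y of large_carton in the frame of kit_tray between -0.017 and 0.017 m and z of large_carton in the frame of kit_tray between 0.001 and 0.008 m and angle between large_carton's own z axis and vertical below 0.1 rad and linear speed of large_carton below 0.02 m/s), for 0.2 s.
2. the small carton rests squarely on the large one (all of step 1 and x of small_carton in the frame of large_carton between -0.012 and 0.012 m and y of small_carton in the frame of large_carton between -0.008 and 0.008 m and z of small_carton in the frame of large_carton between 0.04 and 0.048 m and angle between the x axis of small_carton and the x axis of large_carton, either way round below 0.2 rad and angle between small_carton's own z axis and vertical below 0.1 rad and linear speed of small_carton below 0.02 m/s), for 0.2 s.
At the end, for the whole second after the job is handed in: All five upright or flat (tilt < 0.1 rad), at rest, on the floor of their own place: large carton in big pocket, small connector in small pocket, large connector in larger nest, elbow in smaller nest; small carton on the large: within 12 mm (along) and 8 mm (across) of centre, 0.2 rad (all of step 2 and x of small_connector in the frame of kit_tray between 0.042 and 0.076 m and y of small_connector in the frame of kit_tray between -0.03 and 0.03 m and z of small_connector in the frame of kit_tray between 0.001 and 0.008 m and angle between each of small_connector, large_connector, brass_elbow's own z axis and vertical below 0.1 rad and x of large_connector in the frame of nest_board between -0.061 and -0.027 m and y of large_connector in the frame of nest_board between -0.017 and 0.017 m and z of large_connector in the frame of nest_board between 0.001 and 0.008 m and x of brass_elbow in the frame of nest_board between 0.03 and 0.062 m and y of brass_elbow in the frame of nest_board between -0.016 and 0.016 m and z of brass_elbow in the frame of nest_board between 0.001 and 0.008 m and linear speed of each of small_connector, large_connector, brass_elbow below 0.02 m/s); the robot touches nothing.
It fails at once if the grease jar is moved by more than 25 mm (distance of grease_jar from where it was at the start of the episode above 0.025 m).
It also fails if it takes over 120 s, if anything falls off the work surface, if the arm or the gripper's body presses on something with over 40 N, if the wrist force passes 120 N, or if a joint passes its speed limit or range.

## Working session

There is one attempt and no reset: what is moved stays moved. The work goes in short steps, Python scripts to look and compute and a tool call to move; the robot and the scene stay as the last step left them, time stands still between calls to the robot, and variables do not carry over. Pictures are saved under pics/ and viewed, and the job is handed in when it is done.

Besides the shell and the picture viewer there is one more tool, called after "Emit:" by a JSON object that holds its "name" and its "arguments", one argument or row to a line. apply_moves: Moves the arm, as the interface text tells. Its arguments: {"type":"object","properties":{"steps":{"type":"array"},"claw":{"type":"number"}},"required":["steps"]}

```bash
mkdir -p pics; python3 - <<'E'
from bench import manip
import cv2
print(manip.read_state(), manip.grip_depth)
for n in("scene","top"):
    print(n,manip.camera_params(n))
    cv2.imwrite(f"pics/{n}0.png",manip.get_image(n)[:,:,::-1])
E
```

```text
{'clock': 0.0, 'joints': array([-1.27084115e+00,  1.16475766e-01,  1.44224761e+00, -2.55895641e-05,
        1.58398599e+00, -3.77978356e-02]), 'joint_vel': array([ 5.56508013e-04,  4.07242813e-04, -8.54339672e-05, -9.07782367e-04,
        2.03469461e-04,  2.02825655e-04]), 'joint_efforts': array([ 8.91077289e-04, -7.31989574e+01, -6.32491279e+01, -7.54718997e-06,
        6.20743667e-03,  3.79286831e-06]), 'ee_pos': array([ 223.60564842, -636.69511587,  230.58002457]), 'tcp_rot': array([-5.51892201e-04,  9.85774093e-01,  1.68074760e-01, -8.56629400e-05]), 'ft_force': array([-0.26721527, -0.72615465, -0.38570022]), 'wrist_torque': array([-0.03304312, -0.02893352,  0.03312619]), 'opening': 85.54122854746605} 18.700000000000003
scene {'vertical_fov': 42.391838023121394, 'cx': 272.6443209992232, 'cy': 207.89407414838098, 'rvec': array([ 0.79008637,  2.5358877 , -1.1873891 ]), 'tvec': array([ 418.70252818, -150.19549529, 1307.05722623])}
top {'vertical_fov': 52.88690228037626, 'cx': 279.42440243911926, 'cy': 210.94853847540637, 'rvec': array([ 2.16689801, -2.1982324 ,  0.13164496]), 'tvec': array([-6.17000775e-01,  5.05632937e+02,  8.68243878e+02])}
```

View pics/scene0.png

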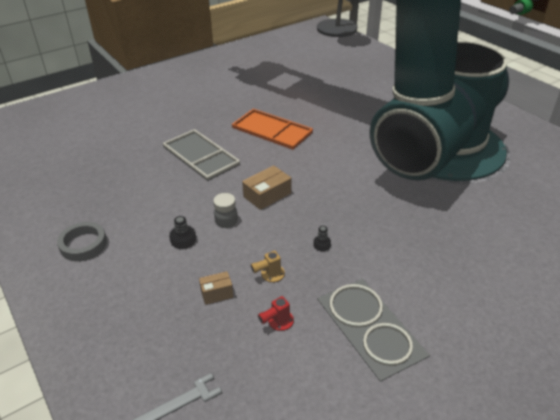

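View pics/top0.png

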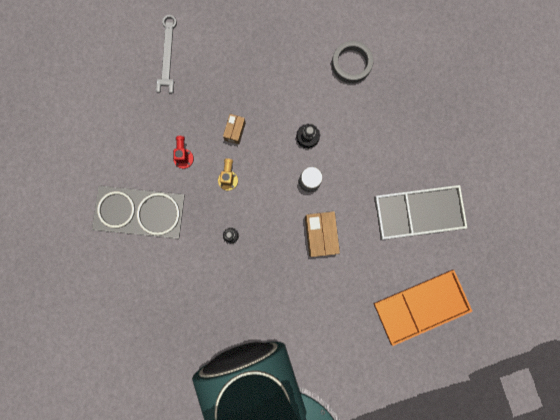

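The top view shows the nest board on the left at about (140,212), the grey tray on the right at (421,212) and the large carton at (322,234). The small carton is at (234,128), the large connector at (308,134), the small connector at (231,235) and the elbow at (228,178). The jar is at (312,179), and the red and orange decoys are at (182,153) and (422,307). Next I'll zoom in.

```bash
cat > h.py <<'E'
import cv2,numpy as np
from bench import manip
def cam(n):
    p=manip.camera_params(n); f=210/np.tan(np.radians(p['vertical_fov']/2))
    K=np.array([[f,0,p['cx']],[0,f,p['cy']],[0,0,1.]])
    return K,cv2.Rodrigues(p['rvec'])[0],np.array(p['tvec'])
def proj(n,P):
    K,R,t=cam(n); return cv2.projectPoints(np.asarray(P,float).reshape(-1,1,3),R,t,K,None)[0][:,0]
def back(n,uv,z):
    K,R,t=cam(n); C=-R.T@t; uv=np.atleast_2d(uv).astype(float)
    d=np.c_[(uv-K[:2,2])/K[0,0],np.ones(len(uv))]@R
    return C+d*((z-C[2])/d[:,2])[:,None]
def crop(img,x,y,w,h,s,name):
    c=cv2.resize(img[y:y+h,x:x+w],None,fx=s,fy=s,interpolation=cv2.INTER_CUBIC)
    for i in range(0,w,10): cv2.line(c,(i*s,0),(i*s,6),(255,255,255),1); 
    for i in range(0,w,20): cv2.putText(c,str(x+i),(i*s,16),0,.35,(255,255,255),1)
    for i in range(0,h,20): cv2.putText(c,str(y+i),(0,i*s+4),0,.35,(255,255,255),1)
    cv2.imwrite("pics/"+name,c)
E
python3 - <<'E'
from h import *
im=cv2.imread("pics/top0.png")
crop(im,90,100,160,150,5,"c1.png")
crop(im,290,110,190,140,4,"c2.png")
for n in("scene","top"):
    K,R,t=cam(n);print(n,K[0,0],-R.T@t)
for nm,uv in dict(board=(140,212),tray=(421,212),lc=(322,234),sc=(234,128),LC=(308,134),SC=(231,235),el=(228,178),jar=(312,179)).items():
    print(nm,back("top",uv,0).round(), )
E
```

```text
scene 541.5267221808505 [950.52418716 679.86346593 735.22685199]
top 422.2379396778807 [419.16034746  13.61927849 913.03428087]
board [[510. 292.   0.]]
tray [[ 502. -318.    0.]]
lc [[ 457. -100.    0.]]
sc [[693.  89.   0.]]
LC [[678. -74.   0.]]
SC [[457.  97.   0.]]
el [[582. 103.   0.]]
jar [[577. -81.   0.]]
```

View pics/c1.png

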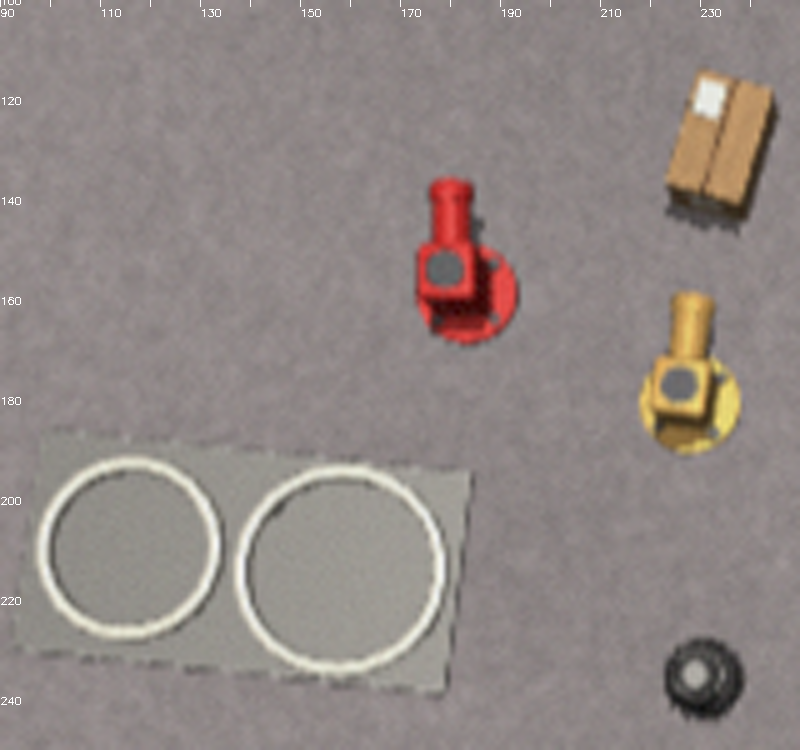

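View pics/c2.png

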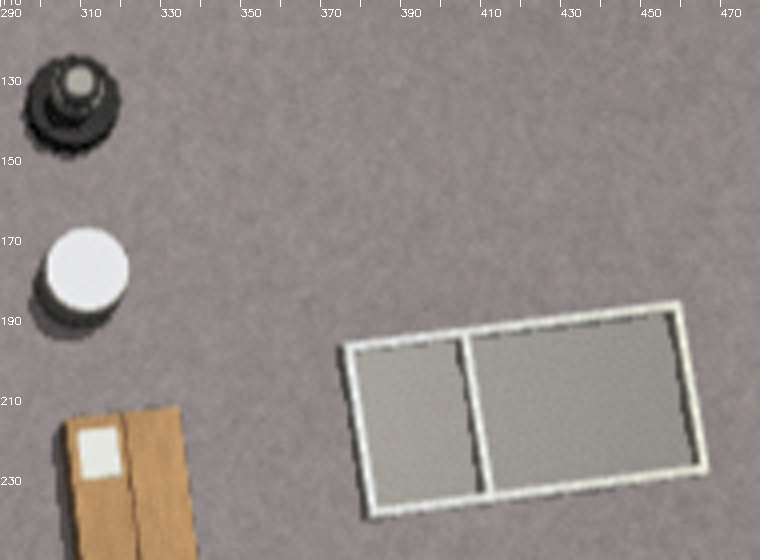

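```bash
python3 - <<'E'
from h import *
im=cv2.imread("pics/top0.png")
hsv=cv2.cvtColor(im,cv2.COLOR_BGR2HSV)
white=((hsv[:,:,2]>185)&(hsv[:,:,1]<40)).astype(np.uint8)
n,l,st,ce=cv2.connectedComponentsWithStats(white)
for i in range(1,n):
    if st[i,4]<40: continue
    cs,_=cv2.findContours((l==i).astype(np.uint8),cv2.RETR_CCOMP,cv2.CHAIN_APPROX_NONE)
    x,y,w,h,a=st[i]
    print("white",st[i])
    for c in cs:
        if len(c)<20: continue
        p=back("top",c[:,0],12)[:,:2].astype(np.float32)
        print("  rect",cv2.minAreaRect(p),"ell",[np.round(q,1) for q in cv2.fitEllipse(p)])
brown=((hsv[:,:,0]>8)&(hsv[:,:,0]<22)&(hsv[:,:,1]>70)).astype(np.uint8)
n,l,st,ce=cv2.connectedComponentsWithStats(brown)
for i in range(1,n):
    if st[i,4]>60: print("brown",st[i],ce[i])
crop(im,295,200,60,70,9,"c3.png")
crop(im,215,105,40,90,7,"c4.png")
s=cv2.imread("pics/scene0.png"); crop(s,140,140,200,150,4,"c5.png")
E
```

```text
white [162  34   8  45 156]
  rect ((854.474365234375, 236.749755859375), (13.023078918457031, 101.08272552490234), 87.22232055664062) ell [array([847.2, 237. ]), array([ 12.2, 102.4]), np.float64(88.1)]
white [302 167  20  20 326]
  rect ((580.8668212890625, -78.83955383300781), (41.25230026245117, 41.796836853027344), 88.8161392211914) ell [array([580.6, -78.6]), array([42.2, 42.8]), np.float64(111.8)]
white [376 185  91  54 566]
  rect ((501.5678405761719, -314.85260009765625), (94.98403930664062, 186.09519958496094), 6.588359355926514) ell [array([ 501.9, -314.8]), array([105.3, 228.9]), np.float64(6.6)]
  rect ((495.17645263671875, -256.3924255371094), (90.3487548828125, 63.86835861206055), 6.547148704528809) ell [array([ 495.1, -256.4]), array([ 71.1, 104.8]), np.float64(97.1)]
  rect ((505.6087951660156, -346.8789978027344), (90.71675872802734, 118.52233123779297), 6.635115146636963) ell [array([ 505.7, -346.6]), array([102.1, 138. ]), np.float64(6.5)]
white [ 97 191  37  37 215]
  rect ((515.9461669921875, 341.0560302734375), (75.47209930419922, 75.5433578491211), 26.91309547
[... 568 characters left out ...]
y([505.3, 251.8]), array([82.1, 82.6]), np.float64(6.4)]
white [310 217  10  12 110]
  rect ((480.95184326171875, -82.96155548095703), (19.384227752685547, 23.626232147216797), 89.18836212158203) ell [array([480.6, -83. ]), array([20.9, 27.5]), np.float64(98.0)]
white [216 372  65  33 132]
  rect ((150.294189453125, 67.42894744873047), (42.718605041503906, 137.15988159179688), 15.802350997924805) ell [array([96.5, 53.5]), array([148.4, 154.4]), np.float64(55.2)]
brown [223 114  22  30 402] [234.06218905 129.00995025]
brown [218 158  17  33 269] [226.26022305 174.5464684 ]
brown [ 305  211   35   46 1171] [322.61144321 235.21690863]
brown [ 374  270   99   76 4136] [422.62088975 307.26088008]
```

View pics/c3.png

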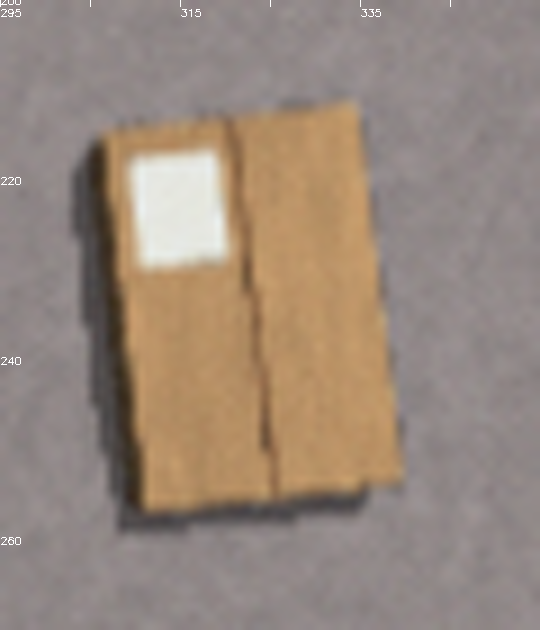

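View pics/c4.png

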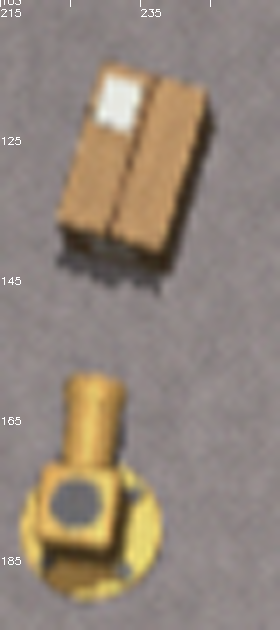

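View pics/c5.png

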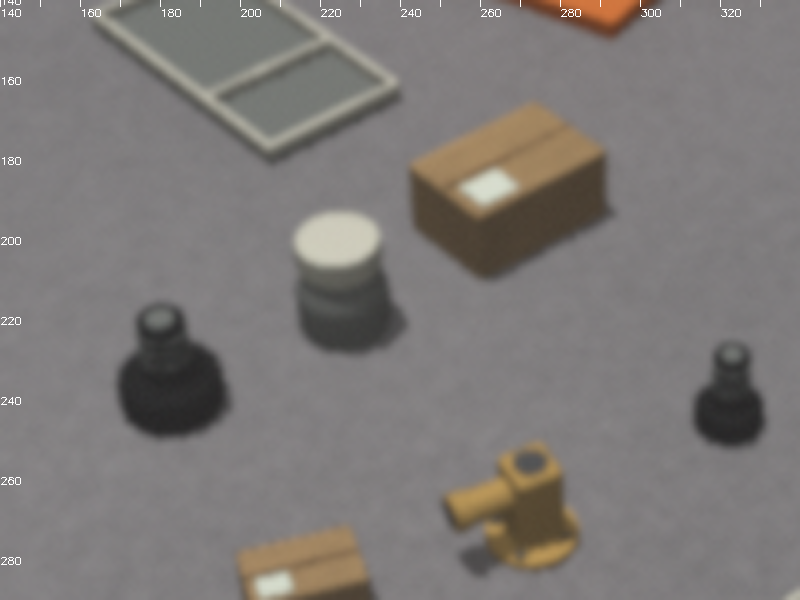

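```bash
python3 - <<'E'
from h import *
o=-.45
def rect(pts,z):
    p=back("top",np.array(pts)+o,z)[:,:2]; print(p.round(1).tolist(),p.mean(0).round(1),cv2.minAreaRect(p.astype(np.float32)),
      [np.degrees(np.arctan2(*(p[a]-p[b])[::-1])).round(1) for a,b in((0,3),(1,2),(0,1),(3,2))],[np.linalg.norm(p[a]-p[b]).round(1) for a,b in((0,3),(1,2),(0,1),(3,2))])
rect([(306,214.8),(334,211),(339.3,253.3),(310.4,256.2)],44)
rect([(229.9,113.5),(244.1,117.4),(238.1,138.8),(223.1,136)],36)
B=lambda u,z,n="top":back(n,np.array(u)+o,z)[0,:2].round(1)
print("elbow",B((225.4,176.3),48),B((227.5,180.2),5),"outlet",B((228.1,158.5),36))
print("elbow scene",B((140+530/4,140+461/4),48,"scene"))
print("LC",B((290+79/4,110+82/4),56),"collar",B((290+72/4,110+103/4),20),"scene",B((140+160/4,140+319/4),56,"scene"))
print("SC",B((90+696/5,100+675/5),46),"collar",B((90+704/5,100+678/5),15),"scene",B((140+732/4,140+354/4),46,"scene"))
c=[(412,168),(538,104),(606,152),(482,216)]
p=back("scene",np.array(c)/4+140+o,44)[:,:2];print("lc scene",p.round(1).tolist(),p.mean(0))
R=cv2.Rodrigues
from scipy.spatial.transform import Rotation as Ro
q=manip.read_state()['tcp_rot'];print(Ro.from_quat(q,scalar_first=True).as_matrix().round(3))
E
```

```text
[[495.9, -61.4], [503.0, -119.7], [415.6, -128.2], [410.6, -68.6]] [456.3 -94.5] ((456.4044189453125, -94.19889831542969), (87.88465881347656, 59.83618927001953), 5.540050983428955) [np.float64(4.8), np.float64(5.5), np.float64(97.0), np.float64(94.8)] [np.float64(85.6), np.float64(87.9), np.float64(58.8), np.float64(59.8)]
[[715.4, 95.6], [706.6, 65.5], [660.1, 78.5], [666.5, 110.2]] [687.1  87.5] ((686.4706420898438, 87.60645294189453), (32.18151092529297, 50.99704360961914), 73.7652359008789) [np.float64(-16.6), np.float64(-15.7), np.float64(73.8), np.float64(78.7)] [np.float64(51.0), np.float64(48.2), np.float64(31.4), np.float64(32.3)]
elbow [577.8 104.3] [577.  104.3] outlet [617.9  99.8]
elbow scene [577.3 105. ]
LC [670.9 -72. ] collar [669.9 -71.5] scene [672.6 -68.8]
SC [456.3  97.1] collar [456.3  96.7] scene [458.5  99.4]
lc scene [[504.4, -113.8], [418.0, -122.8], [413.1, -65.9], [496.4, -58.5]] [457.97894913 -90.23146507]
[[ 0.943  0.331 -0.   ]
 [ 0.331 -0.943  0.001]
 [-0.    -0.001 -1.   ]]
```

```bash
cat >> h.py <<'E'
def pose():
    s=manip.read_state(); w,x,y,z=s['tcp_rot']
    from scipy.spatial.transform import Rotation as Ro
    M=Ro.from_quat([x,y,z,w]).as_matrix()
    return s,np.array(s['ee_pos']),np.arctan2(M[1,0],M[0,0]),M
def plan(tx,ty,tz,yawdeg=None,n=None,step=38.):
    import math
    s,p,a,M=pose()
    ty_=a if yawdeg is None else math.radians(yawdeg)
    d=np.array([tx,ty,tz])-p; da=ty_-a
    N=n or max(math.ceil(np.linalg.norm(d)/step),math.ceil(abs(da)/.12),1); N=n or -(-N//5)*5
    print("t",round(s['clock'],2),"pos",p.round(1),"yaw",round(math.degrees(a),1),"F",s['ft_force'].round(1),"open",round(s['opening'],1),"j",s['joints'].round(2),"rows",N)
    for i in range(N):
        b=a+da*i/N; X=np.array([math.cos(b),math.sin(b)]);Y=np.array([math.sin(b),-math.cos(b)]);v=d/N
        print([round(float(v[:2]@X),1),round(float(v[:2]@Y),1),round(-float(v[2]),1)],round(-da/N,3))
E
python3 -c "
from h import *
plan(457,-93,120,5.5)"
```

```text
t 0.1 pos [ 223.6 -636.7  230.6] yaw 19.4 F [-0.4  0.6 -0.1] open 85.3 j [-1.27  0.12  1.44 -0.    1.58 -0.04] rows 20
[20.0, -21.8, 5.5] 0.012
[19.8, -22.0, 5.5] 0.012
[19.5, -22.3, 5.5] 0.012
[19.2, -22.5, 5.5] 0.012
[18.9, -22.7, 5.5] 0.012
[18.7, -22.9, 5.5] 0.012
[18.4, -23.2, 5.5] 0.012
[18.1, -23.4, 5.5] 0.012
[17.8, -23.6, 5.5] 0.012
[17.5, -23.8, 5.5] 0.012
[17.2, -24.0, 5.5] 0.012
[17.0, -24.2, 5.5] 0.012
[16.7, -24.4, 5.5] 0.012
[16.4, -24.6, 5.5] 0.012
[16.1, -24.8, 5.5] 0.012
[15.8, -25.0, 5.5] 0.012
[15.5, -25.2, 5.5] 0.012
[15.2, -25.4, 5.5] 0.012
[14.8, -25.6, 5.5] 0.012
[14.5, -25.8, 5.5] 0.012
```

Emit:
{"name": "apply_moves", "arguments": {
  "steps": [
    {"linear": [20, -22, 5], "roll": 0.012},
    {"linear": [20, -22, 5], "roll": 0.012},
    {"linear": [20, -22, 5], "roll": 0.012},
    {"linear": [19, -22.5, 5], "roll": 0.012},
    {"linear": [19, -22.5, 5], "roll": 0.012}
  ],
  "claw": 0
}}

```text
clock: 0.52
ee_pos: [281.7, -499.4, 201.9]
tcp_rot: [-0.002, 0.991, 0.135, -0.001]
ft_force: [0.1, -0.2, 0.3]
opening: 85.8
```

Emit:
{"name": "apply_moves", "arguments": {
  "steps": [
    {"linear": [19, -23, 5], "roll": 0.012},
    {"linear": [18, -23, 5], "roll": 0.012},
    {"linear": [18, -23, 5], "roll": 0.012},
    {"linear": [18, -23.5, 5], "roll": 0.012},
    {"linear": [17.5, -23.5, 5], "roll": 0.012}
  ]
}}

```text
clock: 0.93
ee_pos: [342.4, -357.3, 174.3]
tcp_rot: [-0.003, 0.995, 0.103, -0.001]
ft_force: [0.5, -0.4, 0.2]
opening: 85.2
```

```bash
python3 -c "
from h import *
plan(457,-93,90,5.5)"
```

```text
t 0.93 pos [ 342.4 -357.3  174.3] yaw 11.8 F [ 0.5 -0.4  0.2] open 85.2 j [-0.86 -0.26  1.89  0.    1.52  0.51] rows 10
[16.6, -23.5, 8.4] 0.011
[16.4, -23.7, 8.4] 0.011
[16.1, -23.9, 8.4] 0.011
[15.8, -24.1, 8.4] 0.011
[15.6, -24.2, 8.4] 0.011
[15.3, -24.4, 8.4] 0.011
[15.0, -24.6, 8.4] 0.011
[14.8, -24.7, 8.4] 0.011
[14.5, -24.9, 8.4] 0.011
[14.2, -25.1, 8.4] 0.011
```

Emit:
{"name": "apply_moves", "arguments": {
  "steps": [
    {"linear": [16.5, -23.5, 8], "roll": 0.011},
    {"linear": [16.5, -23.5, 8], "roll": 0.011},
    {"linear": [16, -24, 8], "roll": 0.011},
    {"linear": [16, -24, 8], "roll": 0.011},
    {"linear": [15.5, -24, 8], "roll": 0.011}
  ]
}}

```text
clock: 1.35
ee_pos: [400.9, -218.2, 132.8]
tcp_rot: [-0.003, 0.997, 0.073, -0.001]
ft_force: [0.6, -1.1, -0.5]
opening: 85.5
```

Emit:
{"name": "apply_moves", "arguments": {
  "steps": [
    {"linear": [15.5, -24.5, 8], "roll": 0.011},
    {"linear": [15, -24.5, 8], "roll": 0.011},
    {"linear": [15, -24.5, 8], "roll": 0.011},
    {"linear": [14.5, -25, 8], "roll": 0.011},
    {"linear": [14, -25, 8], "roll": 0.011}
  ]
}}

```text
clock: 1.77
ee_pos: [459.8, -78.8, 90.9]
tcp_rot: [-0.003, 0.999, 0.044, -0.001]
ft_force: [-0.1, -0.3, 0.1]
opening: 85.5
```

```bash
python3 -c "
from h import *
plan(457,-93,90,5.5)
for n in('top','scene'):
  im=manip.get_image(n)[:,:,::-1]
  cv2.imwrite('pics/%s1.png'%n,im)
  crop(im,*( (250,170,140,110,5) if n=='top' else (180,80,150,140,5)),n+'1c.png')
print(proj('top',[pose()[1]]),proj('scene',[pose()[1]]))
"
```

```text
t 1.77 pos [459.8 -78.8  90.9] yaw 5.1 F [-0.1 -0.3  0.1] open 85.5 j [-0.23 -0.28  2.04  0.    1.38  1.25] rows 5
[-0.8, 2.8, 0.2] -0.001
[-0.8, 2.8, 0.2] -0.001
[-0.8, 2.8, 0.2] -0.001
[-0.8, 2.8, 0.2] -0.001
[-0.8, 2.8, 0.2] -0.001
[[315.99207311 230.5613934 ]] [[269.33382058 164.85469043]]
```

View pics/scene1c.png

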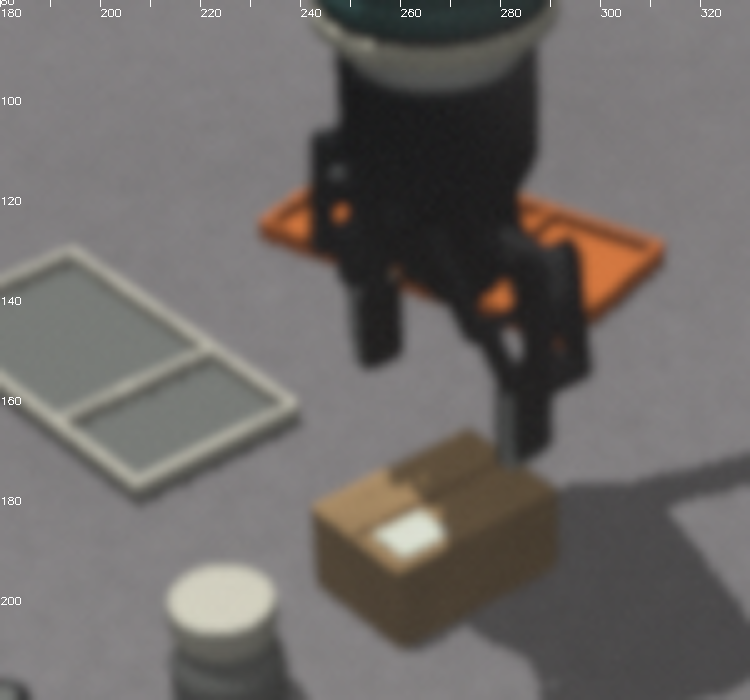

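View pics/top1c.png

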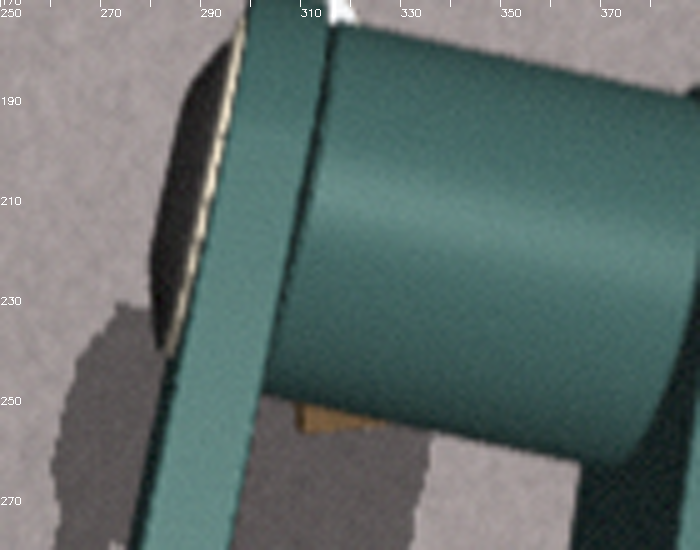

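Emit:
{"name": "apply_moves", "arguments": {
  "steps": [
    {"linear": [-4, 14, 0], "roll": 0},
    {"linear": [0, 0, 20], "roll": -0.007},
    {"linear": [0, 0, 25], "roll": 0},
    {"linear": [0, 0, 20], "roll": 0},
    {"linear": [0, 0, 14], "roll": 0}
  ]
}}

```text
clock: 2.28
ee_pos: [458.1, -92.0, 11.2]
tcp_rot: [-0.002, 0.999, 0.052, 0.0]
ft_force: [-0.0, 0.1, -0.4]
opening: 85.2
```

```bash
python3 -c "
from h import *
plan(457,-93,6,5.5)"
```

```text
t 2.28 pos [458.1 -92.   11.2] yaw 6.0 F [-0.   0.1 -0.4] open 85.2 j [-0.26 -0.19  2.11  0.    1.22  1.21] rows 5
[-0.2, 0.2, 1.0] 0.002
[-0.2, 0.2, 1.0] 0.002
[-0.2, 0.2, 1.0] 0.002
[-0.2, 0.2, 1.0] 0.002
[-0.2, 0.2, 1.0] 0.002
```

Emit:
{"name": "apply_moves", "arguments": {
  "steps": [
    {"linear": [-1, 1, 4], "roll": 0},
    {"linear": [0, 0, 0], "roll": 0},
    {"linear": [0, 0, 0], "roll": 0},
    {"linear": [0, 0, 0], "roll": 0},
    {"linear": [0, 0, 0], "roll": 0}
  ],
  "claw": 1
}}

```text
clock: 2.7
ee_pos: [455.6, -94.6, 6.5]
tcp_rot: [-0.002, 0.999, 0.052, -0.001]
ft_force: [0.9, 0.3, -2.1]
opening: 59.5
```

Emit:
{"name": "apply_moves", "arguments": {
  "steps": [
    {"linear": [0, 0, 0], "roll": 0},
    {"linear": [0, 0, 0], "roll": 0},
    {"linear": [0, 0, -10], "roll": 0},
    {"linear": [0, 0, -20], "roll": 0},
    {"linear": [0, 0, -20], "roll": 0}
  ]
}}

```text
clock: 3.12
ee_pos: [454.3, -94.6, 57.3]
tcp_rot: [-0.003, 0.999, 0.052, -0.003]
ft_force: [1.1, -0.1, -1.3]
opening: 59.6
```

```bash
python3 -c "
from h import *
im=manip.get_image('scene')[:,:,::-1]
crop(im,180,80,150,140,5,'scene2c.png')
plan(505.5,-346.8,70,96.6)"
```

```text
t 3.17 pos [456.  -95.   61.7] yaw 5.9 F [ 3.1 -0.7  4.6] open 59.4 j [-0.26 -0.25  2.07  0.    1.33  1.2 ] rows 15
[1.6, 17.0, -0.6] -0.106
[-0.3, 17.1, -0.6] -0.106
[-2.1, 17.0, -0.6] -0.106
[-3.8, 16.7, -0.6] -0.106
[-5.6, 16.2, -0.6] -0.106
[-7.2, 15.5, -0.6] -0.106
[-8.8, 14.7, -0.6] -0.106
[-10.3, 13.6, -0.6] -0.106
[-11.7, 12.5, -0.6] -0.106
[-13.0, 11.2, -0.6] -0.106
[-14.1, 9.8, -0.6] -0.106
[-15.0, 8.2, -0.6] -0.106
[-15.8, 6.6, -0.6] -0.106
[-16.4, 4.9, -0.6] -0.106
[-16.8, 3.1, -0.6] -0.106
```

View pics/scene2c.png

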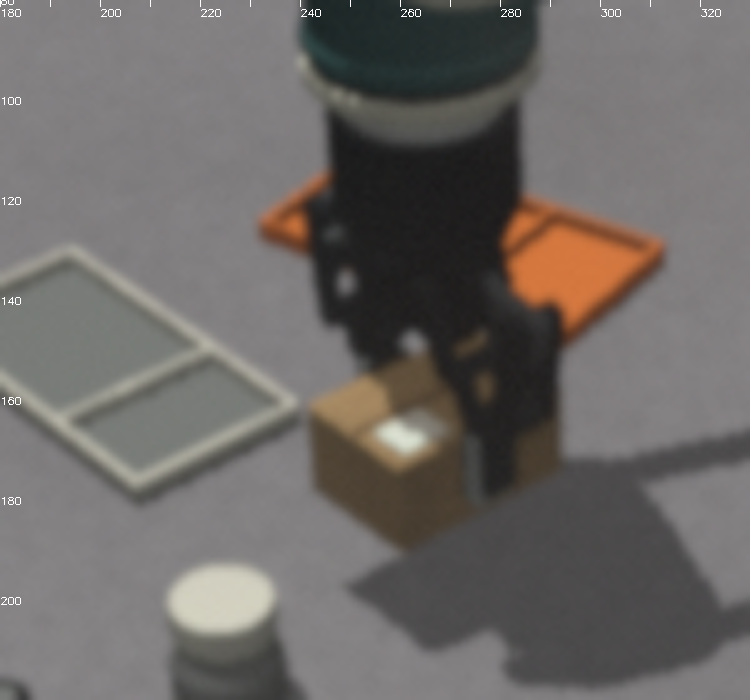

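Emit:
{"name": "apply_moves", "arguments": {
  "steps": [
    {"linear": [1.5, 17, -3], "roll": -0.106},
    {"linear": [-0.5, 17, -3], "roll": -0.106},
    {"linear": [-2, 17, -3], "roll": -0.106},
    {"linear": [-4, 16.5, -3], "roll": -0.106},
    {"linear": [-5.5, 16, -3], "roll": -0.106}
  ]
}}

```text
clock: 3.58
ee_pos: [474.4, -179.6, 84.1]
tcp_rot: [-0.0, 0.947, 0.322, 0.003]
ft_force: [0.6, 0.1, -1.1]
opening: 59.2
```

Emit:
{"name": "apply_moves", "arguments": {
  "steps": [
    {"linear": [-7, 15.5, 0], "roll": -0.106},
    {"linear": [-9, 14.5, 0], "roll": -0.106},
    {"linear": [-10.5, 13.5, 0], "roll": -0.106},
    {"linear": [-11.5, 12.5, 0], "roll": -0.106},
    {"linear": [-13, 11, 0], "roll": -0.106}
  ]
}}

```text
clock: 4.0
ee_pos: [495.2, -267.5, 90.0]
tcp_rot: [0.003, 0.822, 0.57, 0.004]
ft_force: [0.2, -0.3, -0.9]
opening: 59.3
```

```bash
python3 -c "
from h import *
plan(505.5,-346.8,50,96.6)"
```

```text
t 4.0 pos [ 495.2 -267.5   90. ] yaw 69.5 F [ 0.2 -0.3 -0.9] open 59.3 j [-0.54 -0.06  1.85  0.01  1.34 -0.19] rows 5
[-14.1, 7.5, 8.0] -0.095
[-14.8, 6.1, 8.0] -0.095
[-15.3, 4.7, 8.0] -0.095
[-15.7, 3.2, 8.0] -0.095
[-15.9, 1.7, 8.0] -0.095
```

Emit:
{"name": "apply_moves", "arguments": {
  "steps": [
    {"linear": [-14, 7.5, 6], "roll": -0.095},
    {"linear": [-15, 6, 6], "roll": -0.095},
    {"linear": [-15.5, 4.5, 6], "roll": -0.095},
    {"linear": [-15.5, 3, 6], "roll": -0.095},
    {"linear": [-16, 1.5, 4], "roll": -0.095}
  ]
}}

```text
clock: 4.42
ee_pos: [507.8, -351.9, 66.9]
tcp_rot: [0.006, 0.655, 0.756, 0.004]
ft_force: [-0.2, 1.1, -0.8]
opening: 59.5
```

```bash
python3 -c "
from h import *
im=manip.get_image('scene')[:,:,::-1]
crop(im,140,60,150,140,5,'scene3c.png')
plan(505.5,-346.8,18,96.6)"
```

```text
t 4.47 pos [ 507.8 -354.1   66.4] yaw 98.6 F [-2.7  0.1 -1.4] open 59.3 j [-0.65  0.08  1.75  0.01  1.29 -0.81] rows 5
[1.5, -0.2, 9.7] 0.007
[1.5, -0.2, 9.7] 0.007
[1.5, -0.3, 9.7] 0.007
[1.5, -0.3, 9.7] 0.007
[1.5, -0.3, 9.7] 0.007
```

View pics/scene3c.png

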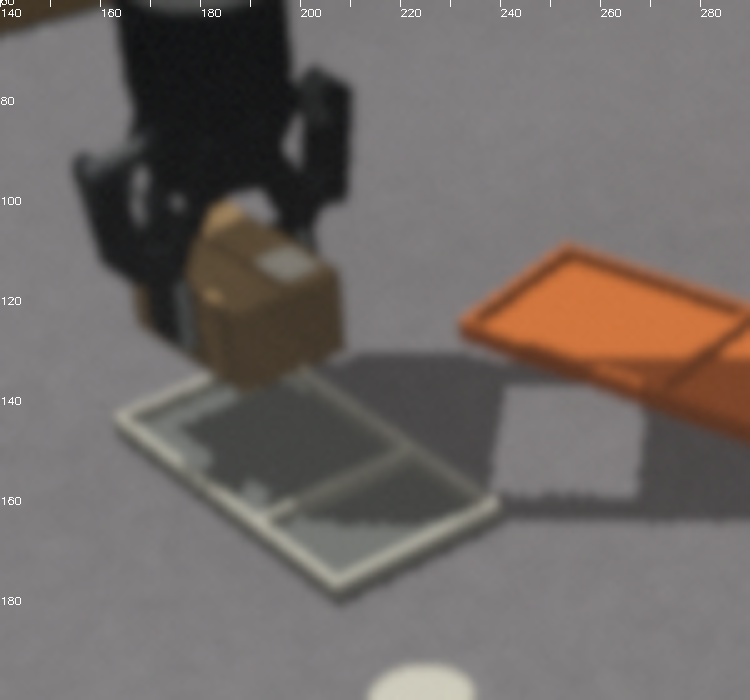

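Emit:
{"name": "apply_moves", "arguments": {
  "steps": [
    {"linear": [7, -1, 10], "roll": 0.03},
    {"linear": [0.5, 0, 14], "roll": 0.005},
    {"linear": [0, 0, 14], "roll": 0},
    {"linear": [0, 0, 10], "roll": 0},
    {"linear": [0, 0, 2], "roll": 0}
  ]
}}

```text
clock: 4.88
ee_pos: [506.2, -345.6, 13.0]
tcp_rot: [0.007, 0.669, 0.744, 0.004]
ft_force: [-0.8, -0.1, -2.2]
opening: 59.4
```

```bash
python3 -c "
from h import *
plan(505.5,-346.8,11,96.6)"
```

```text
t 4.88 pos [ 506.2 -345.6   13. ] yaw 96.1 F [-0.8 -0.1 -2.2] open 59.4 j [-0.64  0.12  1.81  0.01  1.2  -0.75] rows 5
[-0.2, -0.2, 0.4] -0.002
[-0.2, -0.2, 0.4] -0.002
[-0.2, -0.2, 0.4] -0.002
[-0.2, -0.2, 0.4] -0.002
[-0.2, -0.2, 0.4] -0.002
```

Emit:
{"name": "apply_moves", "arguments": {
  "steps": [
    {"linear": [-0.5, 0, 1], "roll": 0},
    {"linear": [0, 0, 1], "roll": 0},
    {"linear": [0, 0, 0.5], "roll": 0},
    {"linear": [0, 0, 0], "roll": 0},
    {"linear": [0, 0, 0], "roll": 0}
  ]
}}

```text
clock: 5.3
ee_pos: [506.3, -345.0, 9.9]
tcp_rot: [0.006, 0.669, 0.744, 0.003]
ft_force: [0.5, 0.5, -1.1]
opening: 59.5
```

Emit:
{"name": "apply_moves", "arguments": {
  "steps": [
    {"linear": [0, 0, 0], "roll": 0},
    {"linear": [0, 0, 0], "roll": 0},
    {"linear": [0, 0, 0], "roll": 0},
    {"linear": [0, 0, 0], "roll": 0},
    {"linear": [0, 0, 0], "roll": 0}
  ],
  "claw": 0
}}

```text
clock: 5.72
ee_pos: [507.2, -345.6, 11.6]
tcp_rot: [0.008, 0.669, 0.744, 0.004]
ft_force: [-0.1, -0.2, -0.2]
opening: 85.1
```

Emit:
{"name": "apply_moves", "arguments": {
  "steps": [
    {"linear": [0, 0, -10], "roll": 0},
    {"linear": [0, 0, -20], "roll": 0},
    {"linear": [0, 0, -30], "roll": 0},
    {"linear": [0, 0, -35], "roll": 0},
    {"linear": [0, 0, -35], "roll": 0}
  ]
}}

```text
clock: 6.13
ee_pos: [501.9, -342.8, 140.0]
tcp_rot: [0.001, 0.669, 0.744, 0.003]
ft_force: [0.3, 0.4, -0.1]
opening: 85.5
```

```bash
python3 -c "
from h import *
plan(687,88,120,-16.3)"
```

```text
t 6.13 pos [ 501.9 -342.8  140. ] yaw 96.1 F [ 0.3  0.4 -0.1] open 85.5 j [-0.64  0.01  1.7   0.01  1.43 -0.75] rows 20
[20.4, 11.5, 1.0] 0.098
[21.5, 9.4, 1.0] 0.098
[22.3, 7.3, 1.0] 0.098
[22.9, 5.1, 1.0] 0.098
[23.3, 2.8, 1.0] 0.098
[23.4, 0.5, 1.0] 0.098
[23.4, -1.8, 1.0] 0.098
[23.1, -4.1, 1.0] 0.098
[22.6, -6.3, 1.0] 0.098
[21.8, -8.5, 1.0] 0.098
[20.9, -10.6, 1.0] 0.098
[19.8, -12.6, 1.0] 0.098
[18.4, -14.5, 1.0] 0.098
[16.9, -16.2, 1.0] 0.098
[15.3, -17.8, 1.0] 0.098
[13.5, -19.2, 1.0] 0.098
[11.5, -20.4, 1.0] 0.098
[9.5, -21.4, 1.0] 0.098
[7.3, -22.3, 1.0] 0.098
[5.1, -22.9, 1.0] 0.098
```

```bash
python3 -c "
from h import *
plan(687,88,115,163.7)"
```

```text
t 6.13 pos [ 501.9 -342.8  140. ] yaw 96.1 F [ 0.3  0.4 -0.1] open 85.5 j [-0.64  0.01  1.7   0.01  1.43 -0.75] rows 15
[27.3, 15.3, 1.7] -0.079
[26.0, 17.4, 1.7] -0.079
[24.5, 19.4, 1.7] -0.079
[22.9, 21.3, 1.7] -0.079
[21.2, 23.0, 1.7] -0.079
[19.3, 24.6, 1.7] -0.079
[17.3, 26.0, 1.7] -0.079
[15.2, 27.3, 1.7] -0.079
[13.0, 28.4, 1.7] -0.079
[10.7, 29.4, 1.7] -0.079
[8.4, 30.1, 1.7] -0.079
[6.0, 30.7, 1.7] -0.079
[3.6, 31.1, 1.7] -0.079
[1.1, 31.2, 1.7] -0.079
[-1.3, 31.2, 1.7] -0.079
```

Emit:
{"name": "apply_moves", "arguments": {
  "steps": [
    {"linear": [27, 15.5, 0], "roll": -0.079},
    {"linear": [26, 17.5, 0], "roll": -0.079},
    {"linear": [24.5, 19.5, 1], "roll": -0.079},
    {"linear": [23, 21.5, 1], "roll": -0.079},
    {"linear": [21, 23, 1], "roll": -0.079}
  ]
}}

```text
clock: 6.55
ee_pos: [566.8, -200.9, 154.0]
tcp_rot: [0.011, 0.507, 0.862, 0.002]
ft_force: [0.1, -0.2, -0.1]
opening: 85.6
```

Emit:
{"name": "apply_moves", "arguments": {
  "steps": [
    {"linear": [19.5, 24.5, 1], "roll": -0.079},
    {"linear": [17.5, 26, 1], "roll": -0.079},
    {"linear": [15, 27.5, 1], "roll": -0.079},
    {"linear": [13, 28.5, 1], "roll": -0.079},
    {"linear": [10.5, 29.5, 1], "roll": -0.079}
  ]
}}

```text
clock: 6.97
ee_pos: [628.5, -48.5, 154.7]
tcp_rot: [0.013, 0.319, 0.948, 0.0]
ft_force: [0.9, 0.3, 0.6]
opening: 85.6
```

```bash
python3 -c "
from h import *
for n in('top',):
  im=manip.get_image(n)[:,:,::-1]
  cv2.imwrite('pics/%s4.png'%n,im)
  crop(im,350,160,140,110,5,n+'4c.png')
plan(687,88,100,163.7)"
```

```text
t 7.02 pos [630.  -44.1 154.6] yaw 143.3 F [ 0.7  3.9 -1.3] open 85.0 j [-0.11  0.04  1.65 -0.    1.43 -1.04] rows 5
[6.7, 28.0, 10.9] -0.071
[4.6, 28.4, 10.9] -0.071
[2.6, 28.7, 10.9] -0.071
[0.6, 28.8, 10.9] -0.071
[-1.5, 28.7, 10.9] -0.071
```

View pics/top4c.png

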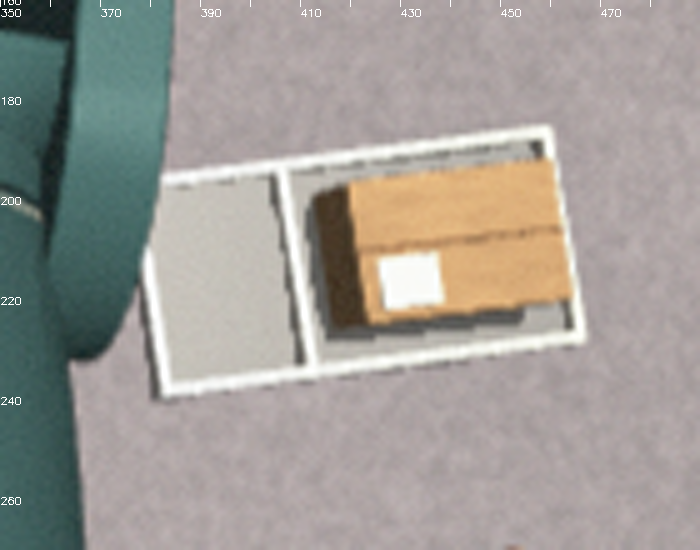

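Emit:
{"name": "apply_moves", "arguments": {
  "steps": [
    {"linear": [6.5, 28, 9], "roll": -0.071},
    {"linear": [4.5, 28.5, 9], "roll": -0.071},
    {"linear": [2.5, 28.5, 9], "roll": -0.071},
    {"linear": [0.5, 28.5, 9], "roll": -0.071},
    {"linear": [-1.5, 28.5, 9], "roll": -0.071}
  ]
}}

```text
clock: 7.43
ee_pos: [690.4, 92.0, 116.0]
tcp_rot: [0.017, 0.136, 0.991, -0.001]
ft_force: [0.9, -0.3, 0.5]
opening: 85.4
```

```bash
python3 -c "
from h import *
p=back('top',np.array([(350,183),(555,158),(573,300),(367,325)])/5+[350,160]-.4,48)[:,:2]
print(p.round(1),p.mean(0),cv2.minAreaRect(p.astype(np.float32)))
c=p.mean(0)-[501.5,-314.8];a=np.radians(96.6);print('tray frame',c@[np.cos(a),np.sin(a)],c@[-np.sin(a),np.cos(a)])
im=manip.get_image('scene')[:,:,::-1]
crop(im,140,200,150,140,5,'scene5c.png')
plan(687,88,30,163.7)"
```

```text
[[ 530.3 -299.7]
 [ 539.7 -386.5]
 [ 480.2 -390.6]
 [ 471.  -303.9]] [ 505.29416669 -345.1592152 ] ((505.36114501953125, -345.1904296875), (59.65336990356445, 89.3548583984375), 6.045921802520752)
tray frame -30.594108270069217 -0.27962016749396984
t 7.48 pos [691.   96.1 113.9] yaw 164.9 F [-2.3  3.1 -1.9] open 85.2 j [ 0.11  0.2   1.54 -0.01  1.37 -1.2 ] rows 5
[0.4, -1.8, 16.8] 0.004
[0.3, -1.8, 16.8] 0.004
[0.3, -1.8, 16.8] 0.004
[0.3, -1.8, 16.8] 0.004
[0.3, -1.8, 16.8] 0.004
```

View pics/scene5c.png

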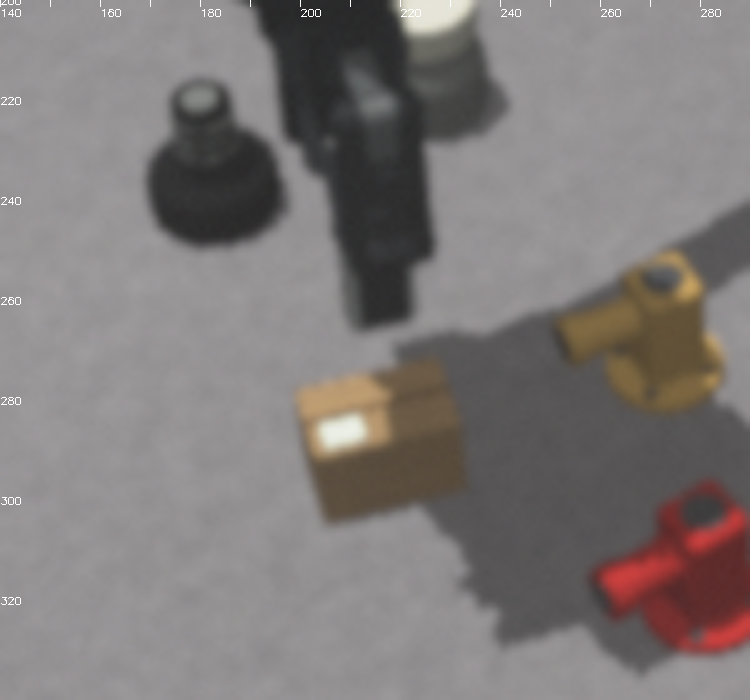

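```bash
python3 - <<'E'
s=open('h.py').read()
i=s.index("    for i in range(N):\n        b=a+da")
s=s[:i]+'''    from scipy.spatial.transform import Rotation as Ro
    print("tilt",M[:2,2].round(3))
    for i in range(N):
        Mi=M@Ro.from_rotvec([0,0,-da*i/N]).as_matrix()
        print((Mi.T@(d/N)).round(1).tolist(),round(-da/N,3))
'''
open('h.py','w').write(s)
E
python3 -c "
from h import *
plan(687,88,30,163.7)
p=back('scene',np.array([(297,388),(440,358),(463,405),(318,458)])/5+[140,200]-.4,36)[:,:2];print(p.round(1),p.mean(0))"
```

```text
t 7.48 pos [691.   96.1 113.9] yaw 164.9 F [-2.3  3.1 -1.9] open 85.2 j [ 0.11  0.2   1.54 -0.01  1.37 -1.2 ] rows 5
tilt [ 0.031 -0.006]
[0.9, -1.8, 16.8] 0.004
[0.9, -1.8, 16.8] 0.004
[0.9, -1.8, 16.8] 0.004
[0.9, -1.8, 16.8] 0.004
[0.9, -1.8, 16.8] 0.004
[[705.8  67.1]
 [657.7  83.5]
 [662.4 107.3]
 [715.2  99.7]] [685.28779404  89.39484335]
```

Emit:
{"name": "apply_moves", "arguments": {
  "steps": [
    {"linear": [4, -7, 0], "roll": 0.02},
    {"linear": [0, 0, 20], "roll": 0},
    {"linear": [0, 0, 20], "roll": 0},
    {"linear": [0, 0, 20], "roll": 0},
    {"linear": [0, 0, 15], "roll": 0}
  ]
}}

```text
clock: 7.9
ee_pos: [688.9, 91.1, 43.0]
tcp_rot: [0.019, 0.142, 0.99, 0.0]
ft_force: [-0.9, -0.5, 0.0]
opening: 85.5
```

```bash
python3 -c "
from h import *
plan(686.5,88.5,6,163.7,n=1)"
```

```text
t 7.9 pos [688.9  91.1  43. ] yaw 163.6 F [-0.9 -0.5  0. ] open 85.5 j [ 0.1   0.24  1.61 -0.01  1.25 -1.18] rows 1
tilt [ 0.038 -0.005]
[3.0, -3.4, 36.9] -0.001
```

Emit:
{"name": "apply_moves", "arguments": {
  "steps": [
    {"linear": [2, -2.5, 12], "roll": 0},
    {"linear": [1, -1, 14], "roll": 0},
    {"linear": [0, 0, 9], "roll": 0},
    {"linear": [0, 0, 2], "roll": 0},
    {"linear": [0, 0, 0], "roll": 0}
  ]
}}

```text
clock: 8.32
ee_pos: [684.6, 85.8, 1.7]
tcp_rot: [0.018, 0.144, 0.989, -0.0]
ft_force: [-0.3, -0.3, 0.0]
opening: 85.1
```

Emit:
{"name": "apply_moves", "arguments": {
  "steps": [
    {"linear": [0, 0, 0], "roll": 0},
    {"linear": [0, 0, 0], "roll": 0},
    {"linear": [0, 0, 0], "roll": 0},
    {"linear": [0, 0, 0], "roll": 0},
    {"linear": [0, 0, 0], "roll": 0}
  ],
  "claw": 1
}}

```text
clock: 8.73
ee_pos: [686.3, 86.0, 5.0]
tcp_rot: [0.02, 0.145, 0.989, 0.0]
ft_force: [-0.5, 0.7, -0.1]
opening: 33.5
```

Emit:
{"name": "apply_moves", "arguments": {
  "steps": [
    {"linear": [0, 0, 0], "roll": 0},
    {"linear": [0, 0, 0], "roll": 0},
    {"linear": [0, 0, 0], "roll": 0},
    {"linear": [0, 0, 0], "roll": 0},
    {"linear": [0, 0, 0], "roll": 0}
  ]
}}

```text
clock: 9.15
ee_pos: [686.5, 86.2, 5.6]
tcp_rot: [0.02, 0.144, 0.989, 0.0]
ft_force: [-0.1, -0.0, -0.2]
opening: 33.5
```

```bash
python3 -c "
from h import *
plan(687,88,6,163.7,n=1)
im=manip.get_image('scene')[:,:,::-1]
crop(im,160,200,120,110,6,'scene6c.png')"
```

```text
t 9.15 pos [686.5  86.2   5.6] yaw 163.4 F [-0.1 -0.  -0.2] open 33.5 j [ 0.09  0.27  1.64 -0.01  1.19 -1.19] rows 1
tilt [ 0.04  -0.005]
[0.0, 1.9, -0.4] -0.006
```

View pics/scene6c.png

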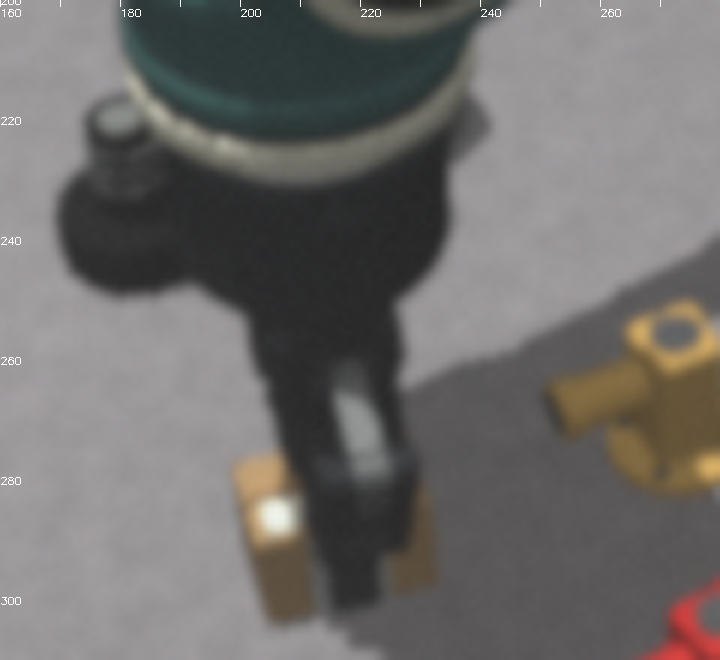

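Emit:
{"name": "apply_moves", "arguments": {
  "steps": [
    {"linear": [0, 0, -10], "roll": 0},
    {"linear": [0, 0, -25], "roll": 0},
    {"linear": [0, 0, -30], "roll": 0},
    {"linear": [0, 0, -30], "roll": 0},
    {"linear": [0, 0, -20], "roll": 0}
  ]
}}

```text
clock: 9.62
ee_pos: [678.8, 86.5, 120.5]
tcp_rot: [0.015, 0.144, 0.989, -0.001]
ft_force: [0.3, -0.0, -0.0]
opening: 33.3
```

```bash
python3 -c "
from h import *
plan(505.5,-345.2,115,96)"
```

```text
t 9.62 pos [678.8  86.5 120.5] yaw 163.4 F [ 0.3 -0.  -0. ] open 33.3 j [ 0.09  0.17  1.57 -0.01  1.38 -1.19] rows 15
tilt [ 0.03  -0.006]
[2.8, -30.9, 0.2] 0.078
[0.4, -31.0, 0.2] 0.078
[-2.0, -30.9, 0.2] 0.078
[-4.4, -30.7, 0.2] 0.078
[-6.8, -30.3, 0.2] 0.078
[-9.2, -29.6, 0.2] 0.078
[-11.5, -28.8, 0.2] 0.078
[-13.7, -27.8, 0.2] 0.078
[-15.8, -26.7, 0.2] 0.078
[-17.9, -25.4, 0.2] 0.078
[-19.8, -23.9, 0.2] 0.078
[-21.6, -22.3, 0.2] 0.078
[-23.3, -20.5, 0.2] 0.078
[-24.8, -18.6, 0.2] 0.078
[-26.2, -16.6, 0.2] 0.078
```

Emit:
{"name": "apply_moves", "arguments": {
  "steps": [
    {"linear": [3, -31, 0], "roll": 0.078},
    {"linear": [0.5, -31, 0], "roll": 0.078},
    {"linear": [-2, -31, 0], "roll": 0.078},
    {"linear": [-4.5, -30.5, 0], "roll": 0.078},
    {"linear": [-7, -30.5, 0], "roll": 0.078}
  ]
}}

```text
clock: 10.03
ee_pos: [622.2, -57.0, 131.3]
tcp_rot: [0.021, 0.336, 0.941, 0.005]
ft_force: [0.7, -0.5, -0.5]
opening: 33.4
```

Emit:
{"name": "apply_moves", "arguments": {
  "steps": [
    {"linear": [-9, -29.5, 0], "roll": 0.078},
    {"linear": [-11.5, -29, 0], "roll": 0.078},
    {"linear": [-13.5, -28, 0], "roll": 0.078},
    {"linear": [-16, -26.5, 0], "roll": 0.078},
    {"linear": [-18, -25.5, 0], "roll": 0.078}
  ]
}}

```text
clock: 10.45
ee_pos: [558.8, -206.7, 134.5]
tcp_rot: [0.022, 0.521, 0.853, 0.01]
ft_force: [0.9, -0.9, -0.7]
opening: 32.8
```

```bash
python3 -c "
from h import *
plan(505.5,-345.2,100,96)"
```

```text
t 10.45 pos [ 558.8 -206.7  134.5] yaw 117.2 F [ 0.9 -0.9 -0.7] open 32.8 j [-0.4  -0.04  1.76  0.01  1.38 -0.88] rows 5
tilt [ 0.047 -0.006]
[-19.6, -22.4, 6.6] 0.074
[-21.2, -20.9, 6.6] 0.074
[-22.7, -19.3, 6.6] 0.074
[-24.0, -17.6, 6.6] 0.074
[-25.3, -15.7, 6.6] 0.074
```

Emit:
{"name": "apply_moves", "arguments": {
  "steps": [
    {"linear": [-19.5, -22.5, 3], "roll": 0.074},
    {"linear": [-21, -21, 3], "roll": 0.074},
    {"linear": [-22.5, -19, 3], "roll": 0.074},
    {"linear": [-24, -17.5, 3], "roll": 0.074},
    {"linear": [-25, -15.5, 3], "roll": 0.074}
  ]
}}

```text
clock: 10.87
ee_pos: [499.8, -351.0, 123.2]
tcp_rot: [0.022, 0.676, 0.736, 0.014]
ft_force: [0.9, 0.7, -0.7]
opening: 33.4
```

Emit:
{"name": "apply_moves", "arguments": {
  "steps": [
    {"linear": [0, 0, 0], "roll": 0},
    {"linear": [0, 0, 0], "roll": 0},
    {"linear": [0, 0, 0], "roll": 0},
    {"linear": [0, 0, 0], "roll": 0},
    {"linear": [0, 0, 0], "roll": 0}
  ]
}}

```text
clock: 11.28
ee_pos: [497.8, -354.5, 125.3]
tcp_rot: [0.023, 0.679, 0.734, 0.014]
ft_force: [-0.0, 0.4, -1.0]
opening: 33.2
```

```bash
python3 -c "
from h import *
plan(505.5,-345.2,62,96)
im=manip.get_image('scene')[:,:,::-1]
crop(im,140,60,120,110,6,'scene7c.png')"
```

```text
t 11.28 pos [ 497.8 -354.5  125.3] yaw 94.5 F [-0.   0.4 -1. ] open 33.2 j [-0.67 -0.    1.74  0.03  1.36 -0.76] rows 5
tilt [ 0.053 -0.011]
[1.9, 1.0, 12.7] -0.005
[1.9, 1.0, 12.7] -0.005
[1.9, 1.1, 12.7] -0.005
[1.9, 1.1, 12.7] -0.005
[1.9, 1.1, 12.7] -0.005
```

View pics/scene7c.png

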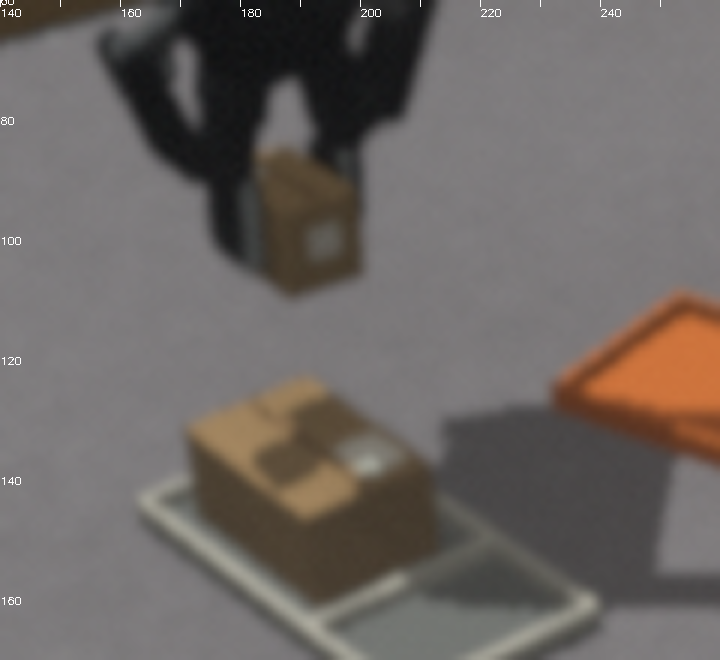

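Emit:
{"name": "apply_moves", "arguments": {
  "steps": [
    {"linear": [0, 0, -40], "roll": 0},
    {"linear": [0, 0, -40], "roll": 0},
    {"linear": [0, 0, -40], "roll": 0},
    {"linear": [0, 0, -20], "roll": 0},
    {"linear": [0, 0, 0], "roll": 0}
  ]
}}

```text
clock: 11.75
ee_pos: [491.0, -348.1, 269.1]
tcp_rot: [0.02, 0.676, 0.737, 0.014]
ft_force: [0.2, -0.6, -0.3]
opening: 33.2
```

```bash
python3 -c "
from h import *
plan(505.5,-345.2,62,96)"
```

```text
t 11.75 pos [ 491.  -348.1  269.1] yaw 94.9 F [ 0.2 -0.6 -0.3] open 33.2 j [-0.67 -0.08  1.58  0.03  1.6  -0.76] rows 10
tilt [ 0.049 -0.007]
[0.4, 0.5, 20.8] -0.002
[0.4, 0.5, 20.8] -0.002
[0.4, 0.5, 20.8] -0.002
[0.4, 0.5, 20.8] -0.002
[0.4, 0.5, 20.8] -0.002
[0.4, 0.5, 20.8] -0.002
[0.4, 0.5, 20.8] -0.002
[0.4, 0.5, 20.8] -0.002
[0.4, 0.5, 20.8] -0.002
[0.4, 0.5, 20.8] -0.002
```

Emit:
{"name": "apply_moves", "arguments": {
  "steps": [
    {"linear": [0.5, 0.5, 32], "roll": -0.002},
    {"linear": [0.5, 0.5, 38], "roll": -0.002},
    {"linear": [0.5, 0.5, 38], "roll": -0.002},
    {"linear": [0.5, 0.5, 38], "roll": -0.002},
    {"linear": [0.5, 0.5, 25], "roll": -0.002}
  ]
}}

```text
clock: 12.17
ee_pos: [506.8, -345.7, 101.2]
tcp_rot: [0.029, 0.669, 0.742, 0.015]
ft_force: [0.2, -0.6, -0.1]
opening: 33.5
```

```bash
python3 -c "
from h import *
plan(505.5,-345.2,60,96,n=4)"
```

```text
t 12.17 pos [ 506.8 -345.7  101.2] yaw 95.9 F [ 0.2 -0.6 -0.1] open 33.5 j [-0.65  0.01  1.77  0.03  1.3  -0.76] rows 4
tilt [ 0.063 -0.017]
[0.4, -0.9, 10.3] -0.001
[0.4, -0.9, 10.3] -0.001
[0.4, -0.9, 10.3] -0.001
[0.4, -0.9, 10.3] -0.001
```

Emit:
{"name": "apply_moves", "arguments": {
  "steps": [
    {"linear": [0.5, -1, 10], "roll": 0},
    {"linear": [0.5, -1, 12], "roll": 0},
    {"linear": [0.5, -1, 12], "roll": 0},
    {"linear": [0.5, 0, 5], "roll": 0},
    {"linear": [0, 0, 0], "roll": 0}
  ]
}}

```text
clock: 12.58
ee_pos: [504.9, -341.3, 53.8]
tcp_rot: [0.025, 0.668, 0.743, 0.014]
ft_force: [-0.2, -0.8, -0.7]
opening: 33.3
```

```bash
python3 -c "
from h import *
plan(505.5,-345.2,54,96,n=4)
im=manip.get_image('scene')[:,:,::-1]
crop(im,140,60,120,110,6,'scene8c.png')"
```

```text
t 12.58 pos [ 504.9 -341.3   53.8] yaw 96.1 F [-0.2 -0.8 -0.7] open 33.3 j [-0.65  0.05  1.81  0.03  1.23 -0.76] rows 4
tilt [ 0.057 -0.013]
[-1.0, 0.0, -0.0] 0.0
[-1.0, 0.0, -0.0] 0.0
[-1.0, 0.0, -0.0] 0.0
[-1.0, 0.0, -0.0] 0.0
```

View pics/scene8c.png

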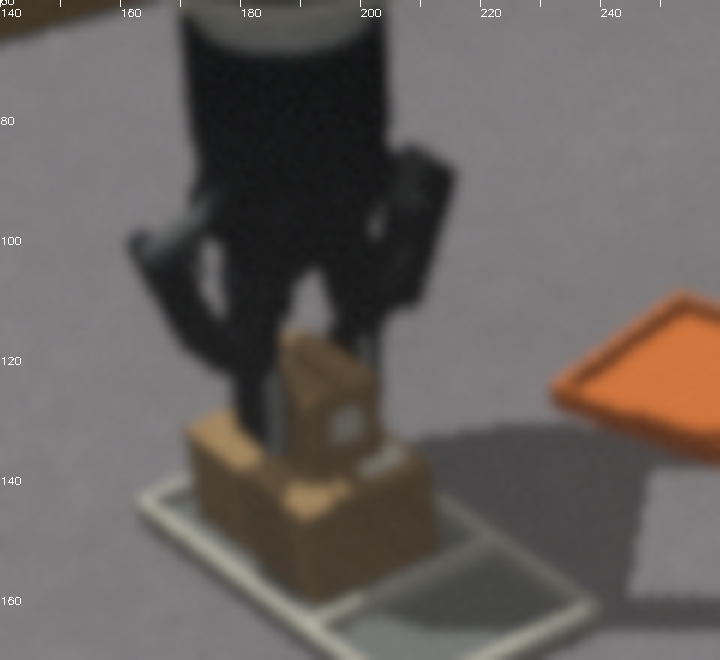

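Emit:
{"name": "apply_moves", "arguments": {
  "steps": [
    {"linear": [-3, 0, -2], "roll": 0},
    {"linear": [-1, 0, 0], "roll": 0},
    {"linear": [0, 0, 1], "roll": 0},
    {"linear": [0, 0, 1], "roll": 0},
    {"linear": [0, 0, 0.5], "roll": 0}
  ]
}}

```text
clock: 13.05
ee_pos: [507.0, -347.1, 57.7]
tcp_rot: [0.028, 0.668, 0.743, 0.015]
ft_force: [0.0, -0.2, -1.3]
opening: 33.2
```

```bash
python3 -c "
from h import *
plan(505.5,-345.2,54,96,n=4)"
```

```text
t 13.05 pos [ 507.  -347.1   57.7] yaw 96.0 F [ 0.  -0.2 -1.3] open 33.2 j [-0.65  0.05  1.8   0.03  1.23 -0.77] rows 4
tilt [ 0.062 -0.016]
[0.5, -0.4, 0.9] 0.0
[0.5, -0.4, 0.9] 0.0
[0.5, -0.4, 0.9] 0.0
[0.5, -0.4, 0.9] 0.0
```

Emit:
{"name": "apply_moves", "arguments": {
  "steps": [
    {"linear": [1, -0.5, 2], "roll": 0},
    {"linear": [0, 0, 2], "roll": 0},
    {"linear": [0, 0, 1], "roll": 0},
    {"linear": [0, 0, 1], "roll": 0},
    {"linear": [0, 0, 0.5], "roll": 0}
  ]
}}

```text
clock: 13.47
ee_pos: [507.1, -346.5, 53.6]
tcp_rot: [0.029, 0.668, 0.743, 0.015]
ft_force: [-1.7, 0.3, 3.3]
opening: 33.1
```

```bash
python3 -c "
from h import *
plan(505.5,-345.2,54,96,n=4)"
```

```text
t 13.47 pos [ 507.1 -346.5   53.6] yaw 96.0 F [-1.7  0.3  3.3] open 33.1 j [-0.65  0.05  1.81  0.03  1.22 -0.77] rows 4
tilt [ 0.063 -0.017]
[0.4, -0.4, -0.1] 0.0
[0.4, -0.4, -0.1] 0.0
[0.4, -0.4, -0.1] 0.0
[0.4, -0.4, -0.1] 0.0
```

Emit:
{"name": "apply_moves", "arguments": {
  "steps": [
    {"linear": [0, 0, 0], "roll": 0},
    {"linear": [0, 0, 0], "roll": 0},
    {"linear": [0, 0, 0], "roll": 0},
    {"linear": [0, 0, 0], "roll": 0},
    {"linear": [0, 0, 0], "roll": 0}
  ],
  "claw": 0
}}

```text
clock: 13.88
ee_pos: [507.1, -346.4, 53.1]
tcp_rot: [0.029, 0.668, 0.743, 0.015]
ft_force: [0.7, 0.4, -0.5]
opening: 85.6
```

Emit:
{"name": "apply_moves", "arguments": {
  "steps": [
    {"linear": [0, 0, -20], "roll": 0},
    {"linear": [0, 0, -40], "roll": 0},
    {"linear": [0, 0, -41], "roll": 0},
    {"linear": [0, 0, -41], "roll": 0},
    {"linear": [0, 0, -30], "roll": 0}
  ]
}}

```text
clock: 14.3
ee_pos: [493.3, -341.2, 221.0]
tcp_rot: [0.021, 0.668, 0.743, 0.014]
ft_force: [-0.5, -0.6, 1.2]
opening: 85.4
```

```bash
python3 -c "
from h import *
plan(456.5,97,130,95)
im=manip.get_image('scene')[:,:,::-1]
crop(im,140,60,120,110,6,'scene9c.png')"
```

```text
t 14.3 pos [ 493.3 -341.2  221. ] yaw 96.1 F [-0.5 -0.6  1.2] open 85.4 j [-0.66 -0.07  1.65  0.02  1.52 -0.77] rows 15
tilt [ 0.05  -0.007]
[29.4, 0.4, 5.7] 0.001
[29.4, 0.3, 5.7] 0.001
[29.4, 0.3, 5.7] 0.001
[29.4, 0.3, 5.7] 0.001
[29.4, 0.2, 5.7] 0.001
[29.4, 0.2, 5.7] 0.001
[29.4, 0.1, 5.7] 0.001
[29.4, 0.1, 5.7] 0.001
[29.4, 0.1, 5.7] 0.001
[29.4, 0.0, 5.7] 0.001
[29.4, 0.0, 5.7] 0.001
[29.4, -0.0, 5.7] 0.001
[29.4, -0.1, 5.7] 0.001
[29.4, -0.1, 5.7] 0.001
[29.4, -0.1, 5.7] 0.001
```

View pics/scene9c.png

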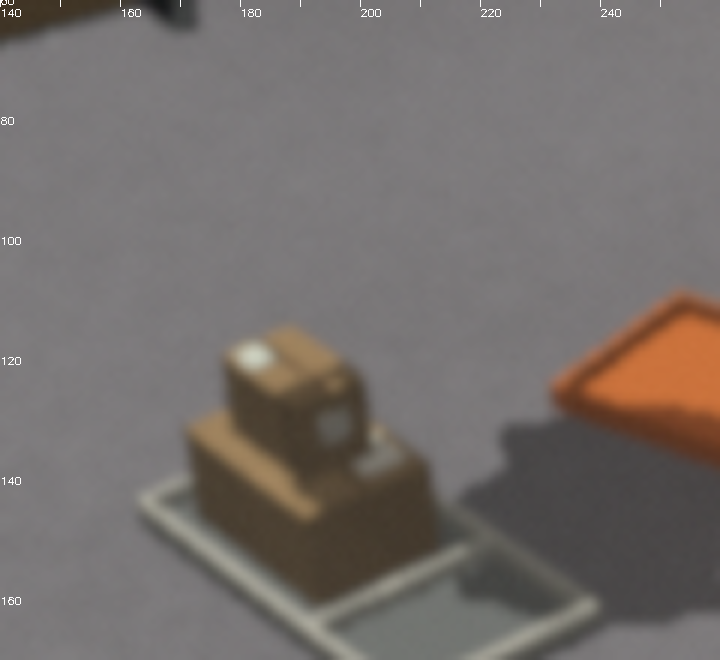

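Emit:
{"name": "apply_moves", "arguments": {
  "steps": [
    {"linear": [25, 0, 4], "roll": 0},
    {"linear": [33, 0, 6], "roll": 0},
    {"linear": [33, 0, 6], "roll": 0},
    {"linear": [33, 0, 6], "roll": 0},
    {"linear": [33, 0, 6], "roll": 0}
  ]
}}

```text
clock: 14.77
ee_pos: [479.9, -187.1, 199.4]
tcp_rot: [0.029, 0.671, 0.741, 0.014]
ft_force: [1.2, 0.9, 0.5]
opening: 85.2
```

Emit:
{"name": "apply_moves", "arguments": {
  "steps": [
    {"linear": [33, 0, 6], "roll": 0},
    {"linear": [33, 0, 6], "roll": 0},
    {"linear": [33, 0, 6], "roll": 0},
    {"linear": [33, 0, 6], "roll": 0},
    {"linear": [33, 0, 6], "roll": 0}
  ]
}}

```text
clock: 15.18
ee_pos: [463.1, -16.4, 162.4]
tcp_rot: [0.03, 0.672, 0.74, 0.015]
ft_force: [0.7, -0.7, -0.2]
opening: 85.2
```

```bash
python3 -c "
from h import *
plan(457,97.5,110,95)
im=manip.get_image('top')[:,:,::-1]
cv2.imwrite('pics/top10.png',im)
crop(im,360,160,120,100,6,'top10c.png')"
```

```text
t 15.18 pos [463.1 -16.4 162.4] yaw 95.5 F [ 0.7 -0.7 -0.2] open 85.2 j [-0.08 -0.38  2.   -0.01  1.46 -0.18] rows 5
tilt [ 0.064 -0.018]
[23.0, 0.4, 10.0] 0.002
[23.0, 0.3, 10.0] 0.002
[23.0, 0.3, 10.0] 0.002
[23.0, 0.2, 10.0] 0.002
[23.0, 0.2, 10.0] 0.002
```

View pics/top10c.png

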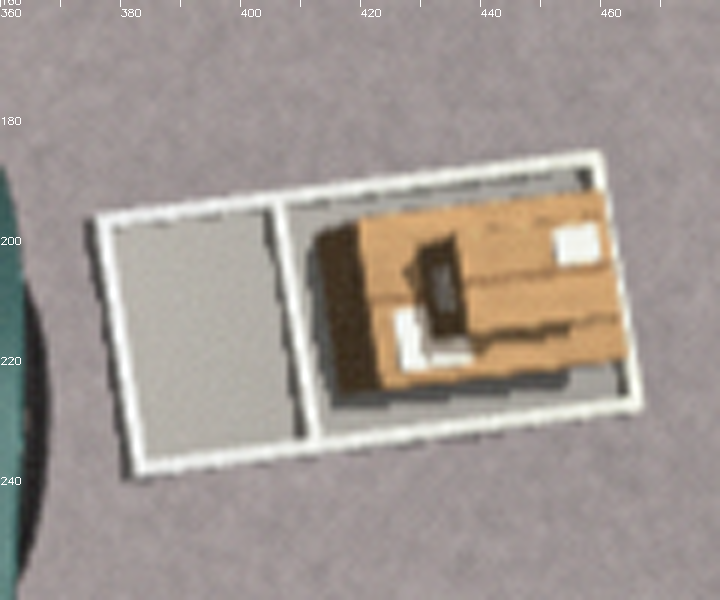

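```bash
python3 -c "
from h import *
f=lambda q,z:back('top',np.array(q)/6+[360,160]-.42,z)[:,:2]
p=f([(457,232),(605,215),(617,320),(468,337)],84);print('small',p.round(1).tolist(),p.mean(0),cv2.minAreaRect(p.astype(np.float32)))
q=f([(358,220),(602,191),(627,360),(383,390)],48);print('large',q.round(1).tolist(),q.mean(0),cv2.minAreaRect(q.astype(np.float32)))
a=np.radians(96);d=p.mean(0)-q.mean(0);print(d@[np.cos(a),np.sin(a)],d@[-np.sin(a),np.cos(a)])
for n in('scene',):
  pp=proj(n,[(505.3,-345.2,48),(505.3,-345.2,84)]);print(pp, (pp-[140,60])*6)
"
```

```text
small [[521.1, -318.9], [526.2, -369.0], [491.0, -371.0], [486.0, -320.8]] [ 506.10710872 -344.8971617 ] ((506.1308898925781, -344.8622131347656), (35.20560073852539, 51.93097686767578), 5.673572063446045)
large [[530.2, -298.9], [539.3, -385.0], [480.2, -390.4], [471.0, -304.8]] [ 505.18263875 -344.75770304] ((505.159912109375, -344.88494873046875), (59.452362060546875, 86.97305297851562), 6.038430690765381)
-0.23532811305711285 -0.9048282287429821
[[190.88095325 132.09929796]
 [189.0970069  118.89610114]] [[305.28571948 432.59578776]
 [294.58204139 353.37660687]]
```

Emit:
{"name": "apply_moves", "arguments": {
  "steps": [
    {"linear": [0, 0, -41], "roll": 0},
    {"linear": [0, 0, -41], "roll": 0},
    {"linear": [0, 0, -41], "roll": 0},
    {"linear": [0, 0, -41], "roll": 0},
    {"linear": [0, 0, -41], "roll": 0}
  ]
}}

```text
clock: 15.65
ee_pos: [446.2, -4.1, 360.2]
tcp_rot: [0.021, 0.668, 0.744, 0.01]
ft_force: [0.6, -0.0, 0.1]
opening: 85.3
```

```bash
python3 -c "
from h import *
plan(457,97.5,120,95)"
```

```text
t 15.65 pos [446.2  -4.1 360.2] yaw 96.1 F [ 0.6 -0.   0.1] open 85.3 j [-0.06 -0.42  1.71 -0.01  1.8  -0.17] rows 10
tilt [ 0.045 -0.013]
[10.4, 1.1, 23.9] 0.002
[10.4, 1.1, 23.9] 0.002
[10.4, 1.1, 23.9] 0.002
[10.4, 1.1, 23.9] 0.002
[10.4, 1.0, 23.9] 0.002
[10.4, 1.0, 23.9] 0.002
[10.4, 1.0, 23.9] 0.002
[10.4, 1.0, 23.9] 0.002
[10.4, 1.0, 23.9] 0.002
[10.4, 0.9, 23.9] 0.002
```

Emit:
{"name": "apply_moves", "arguments": {
  "steps": [
    {"linear": [0, 0, 0], "roll": 0},
    {"linear": [0, 0, 0], "roll": 0},
    {"linear": [0, 0, 0], "roll": 0},
    {"linear": [0, 0, 0], "roll": 0},
    {"linear": [0, 0, 0], "roll": 0}
  ]
}}

```text
clock: 16.07
ee_pos: [447.1, -4.1, 367.8]
tcp_rot: [0.025, 0.668, 0.744, 0.013]
ft_force: [-0.5, 0.4, 0.1]
opening: 85.5
```

```bash
python3 -c "
from h import *
plan(457,97.5,120,95)"
```

```text
t 16.07 pos [447.1  -4.1 367.8] yaw 96.1 F [-0.5  0.4  0.1] open 85.5 j [-0.06 -0.42  1.7  -0.01  1.81 -0.17] rows 10
tilt [ 0.055 -0.014]
[10.5, 0.8, 24.7] 0.002
[10.5, 0.7, 24.7] 0.002
[10.5, 0.7, 24.7] 0.002
[10.5, 0.7, 24.7] 0.002
[10.5, 0.7, 24.7] 0.002
[10.5, 0.7, 24.7] 0.002
[10.5, 0.6, 24.7] 0.002
[10.5, 0.6, 24.7] 0.002
[10.5, 0.6, 24.7] 0.002
[10.5, 0.6, 24.7] 0.002
```

Emit:
{"name": "apply_moves", "arguments": {
  "steps": [
    {"linear": [10, 0.5, 12], "roll": 0},
    {"linear": [10, 0.5, 12], "roll": 0},
    {"linear": [10, 0.5, 12], "roll": 0},
    {"linear": [10, 0.5, 12], "roll": 0},
    {"linear": [10, 0.5, 12], "roll": 0}
  ]
}}

```text
clock: 16.48
ee_pos: [446.9, 48.3, 298.6]
tcp_rot: [0.024, 0.669, 0.743, 0.012]
ft_force: [0.4, 0.2, 0.4]
opening: 85.4
```

Emit:
{"name": "apply_moves", "arguments": {
  "steps": [
    {"linear": [10, 0.5, 12], "roll": 0},
    {"linear": [10, 0.5, 12], "roll": 0},
    {"linear": [10, 0.5, 12], "roll": 0},
    {"linear": [10, 0.5, 12], "roll": 0},
    {"linear": [10, 0.5, 12], "roll": 0}
  ]
}}

```text
clock: 16.9
ee_pos: [443.4, 104.7, 224.9]
tcp_rot: [0.021, 0.667, 0.744, 0.009]
ft_force: [0.4, -0.3, 0.4]
opening: 85.3
```

```bash
python3 -c "
from h import *
plan(457,97.5,120,95)"
```

```text
t 16.9 pos [443.4 104.7 224.9] yaw 96.2 F [ 0.4 -0.3  0.4] open 85.3 j [ 0.19 -0.4   1.92 -0.02  1.59  0.08] rows 5
tilt [ 0.044 -0.015]
[-1.3, 1.7, 21.1] 0.004
[-1.3, 1.7, 21.1] 0.004
[-1.3, 1.7, 21.1] 0.004
[-1.3, 1.7, 21.1] 0.004
[-1.3, 1.7, 21.1] 0.004
```

Emit:
{"name": "apply_moves", "arguments": {
  "steps": [
    {"linear": [-2, 2.5, 12], "roll": 0},
    {"linear": [-2, 2.5, 12], "roll": 0},
    {"linear": [-2, 2, 12], "roll": 0},
    {"linear": [-1, 2, 12], "roll": 0},
    {"linear": [0, 2, 12], "roll": 0}
  ]
}}

```text
clock: 17.32
ee_pos: [456.0, 100.4, 155.6]
tcp_rot: [0.02, 0.666, 0.746, 0.007]
ft_force: [0.5, -0.1, -0.1]
opening: 85.3
```

Emit:
{"name": "apply_moves", "arguments": {
  "steps": [
    {"linear": [0, 0, 12], "roll": 0},
    {"linear": [0, 0, 12], "roll": 0},
    {"linear": [0, 0, 12], "roll": 0},
    {"linear": [0, 0, 6], "roll": 0},
    {"linear": [0, 0, 2], "roll": 0}
  ]
}}

```text
clock: 17.73
ee_pos: [457.5, 98.1, 103.9]
tcp_rot: [0.019, 0.667, 0.745, 0.006]
ft_force: [-0.7, -0.3, -0.1]
opening: 85.3
```

```bash
python3 -c "
from h import *
plan(457,97.5,70,96)
im=manip.get_image('scene')[:,:,::-1]
crop(im,250,150,120,110,6,'s11.png')"
```

```text
t 17.73 pos [457.5  98.1 103.9] yaw 96.3 F [-0.7 -0.3 -0.1] open 85.3 j [ 0.17 -0.31  2.05 -0.02  1.37  0.06] rows 5
tilt [ 0.036 -0.016]
[0.0, -0.3, 6.8] 0.001
[0.0, -0.3, 6.8] 0.001
[0.0, -0.3, 6.8] 0.001
[0.0, -0.3, 6.8] 0.001
[0.0, -0.3, 6.8] 0.001
```

View pics/s11.png

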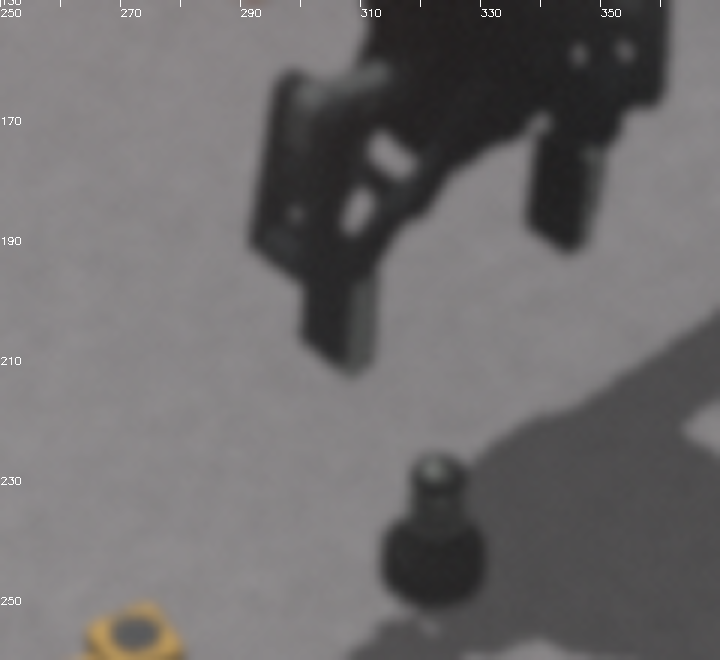

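Emit:
{"name": "apply_moves", "arguments": {
  "steps": [
    {"linear": [0, 0, 11], "roll": 0},
    {"linear": [0, 0, 11], "roll": 0},
    {"linear": [0, 0, 11], "roll": 0},
    {"linear": [0, 0, 11], "roll": 0},
    {"linear": [0, 0, 11], "roll": 0}
  ]
}}

```text
clock: 18.2
ee_pos: [461.3, 97.6, 47.4]
tcp_rot: [0.02, 0.667, 0.745, 0.008]
ft_force: [-0.3, 0.2, -0.3]
opening: 85.4
```

```bash
python3 -c "
from h import *
plan(457,97.5,21,96,n=1)"
```

```text
t 18.2 pos [461.3  97.6  47.4] yaw 96.3 F [-0.3  0.2 -0.3] open 85.4 j [ 0.17 -0.25  2.1  -0.02  1.26  0.06] rows 1
tilt [ 0.041 -0.015]
[0.9, -5.3, 26.2] 0.006
```

Emit:
{"name": "apply_moves", "arguments": {
  "steps": [
    {"linear": [0.5, -3, 8], "roll": 0},
    {"linear": [0.5, -2, 8], "roll": 0},
    {"linear": [0, 0, 6], "roll": 0},
    {"linear": [0, 0, 2], "roll": 0},
    {"linear": [0, 0, 0], "roll": 0}
  ]
}}

```text
clock: 18.62
ee_pos: [455.1, 97.4, 16.9]
tcp_rot: [0.019, 0.667, 0.745, 0.006]
ft_force: [-0.1, -0.7, -0.3]
opening: 85.4
```

```bash
python3 -c "
from h import *
plan(457,97.5,21,96,n=1)
im=manip.get_image('scene')[:,:,::-1]
crop(im,250,150,120,110,6,'s12.png')"
```

```text
t 18.62 pos [455.1  97.4  16.9] yaw 96.4 F [-0.1 -0.7 -0.3] open 85.4 j [ 0.17 -0.23  2.13 -0.02  1.21  0.07] rows 1
tilt [ 0.037 -0.016]
[-0.2, 2.0, -4.0] 0.006
```

View pics/s12.png

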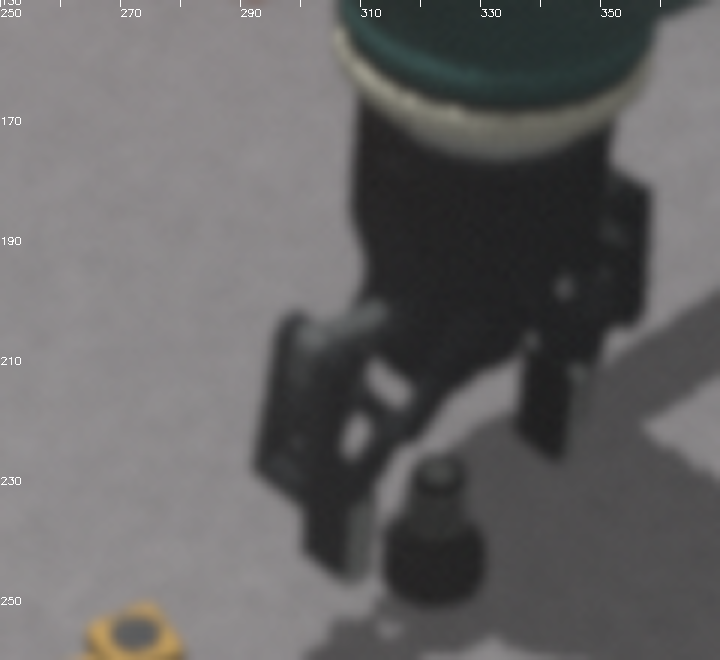

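Emit:
{"name": "apply_moves", "arguments": {
  "steps": [
    {"linear": [0, 1, -4], "roll": 0},
    {"linear": [0, 0, 0], "roll": 0},
    {"linear": [0, 0, 0], "roll": 0},
    {"linear": [0, 0, 0], "roll": 0},
    {"linear": [0, 0, 0], "roll": 0}
  ]
}}

```text
clock: 19.08
ee_pos: [457.5, 97.8, 23.9]
tcp_rot: [0.02, 0.667, 0.745, 0.008]
ft_force: [-0.4, 0.3, 0.1]
opening: 85.4
```

Emit:
{"name": "apply_moves", "arguments": {
  "steps": [
    {"linear": [0, 0, 0], "roll": 0},
    {"linear": [0, 0, 0], "roll": 0},
    {"linear": [0, 0, 0], "roll": 0},
    {"linear": [0, 0, 0], "roll": 0},
    {"linear": [0, 0, 0], "roll": 0}
  ],
  "claw": 1
}}

```text
clock: 19.5
ee_pos: [457.6, 97.9, 24.2]
tcp_rot: [0.02, 0.667, 0.745, 0.008]
ft_force: [-1.1, 0.4, 0.5]
opening: 25.6
```

Emit:
{"name": "apply_moves", "arguments": {
  "steps": [
    {"linear": [0, 0, 0], "roll": 0},
    {"linear": [0, 0, 0], "roll": 0},
    {"linear": [0, 0, 0], "roll": 0},
    {"linear": [0, 0, 0], "roll": 0},
    {"linear": [0, 0, 0], "roll": 0}
  ]
}}

```text
clock: 19.92
ee_pos: [457.7, 97.9, 24.6]
tcp_rot: [0.02, 0.667, 0.745, 0.008]
ft_force: [-0.6, -0.4, 1.7]
opening: 15.8
```

```bash
python3 -c "
from h import *
plan(457,97.5,21,96,n=1)
im=manip.get_image('scene')[:,:,::-1]
crop(im,250,150,120,110,6,'s13.png')"
```

```text
t 19.92 pos [457.7  97.9  24.6] yaw 96.3 F [-0.6 -0.4  1.7] open 15.8 j [ 0.17 -0.24  2.12 -0.02  1.22  0.07] rows 1
tilt [ 0.041 -0.015]
[-0.2, -0.8, 3.5] 0.006
```

View pics/s13.png

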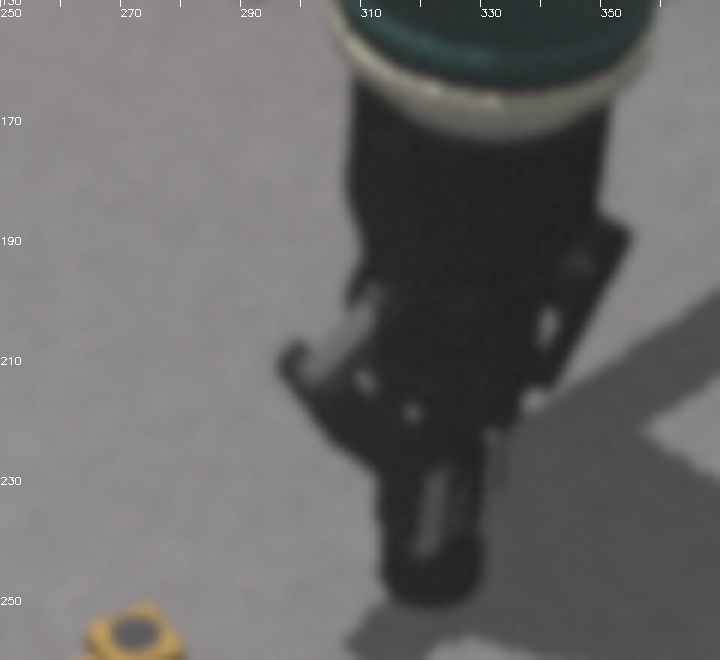

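Emit:
{"name": "apply_moves", "arguments": {
  "steps": [
    {"linear": [0, 0, -6], "roll": 0},
    {"linear": [0, 0, -20], "roll": 0},
    {"linear": [0, 0, -25], "roll": 0},
    {"linear": [0, 0, -25], "roll": 0},
    {"linear": [0, 0, -20], "roll": 0}
  ]
}}

```text
clock: 20.38
ee_pos: [450.8, 98.8, 119.9]
tcp_rot: [0.017, 0.667, 0.745, 0.004]
ft_force: [-0.0, -0.3, -0.0]
opening: 15.5
```

```bash
python3 -c "
from h import *
plan(494.7,-261,125,96.3,step=35)
im=manip.get_image('scene')[:,:,::-1]
crop(im,250,100,120,150,4,'s14.png')"
```

```text
t 20.38 pos [450.8  98.8 119.9] yaw 96.4 F [-0.  -0.3 -0. ] open 15.5 j [ 0.17 -0.34  2.04 -0.02  1.41  0.07] rows 15
tilt [ 0.032 -0.016]
[-24.2, 0.2, 0.2] 0.0
[-24.2, 0.2, 0.2] 0.0
[-24.2, 0.2, 0.2] 0.0
[-24.2, 0.3, 0.2] 0.0
[-24.2, 0.3, 0.2] 0.0
[-24.2, 0.3, 0.2] 0.0
[-24.2, 0.3, 0.2] 0.0
[-24.2, 0.3, 0.2] 0.0
[-24.2, 0.3, 0.2] 0.0
[-24.2, 0.3, 0.2] 0.0
[-24.2, 0.3, 0.2] 0.0
[-24.2, 0.3, 0.2] 0.0
[-24.2, 0.3, 0.2] 0.0
[-24.2, 0.3, 0.2] 0.0
[-24.2, 0.3, 0.2] 0.0
```

View pics/s14.png

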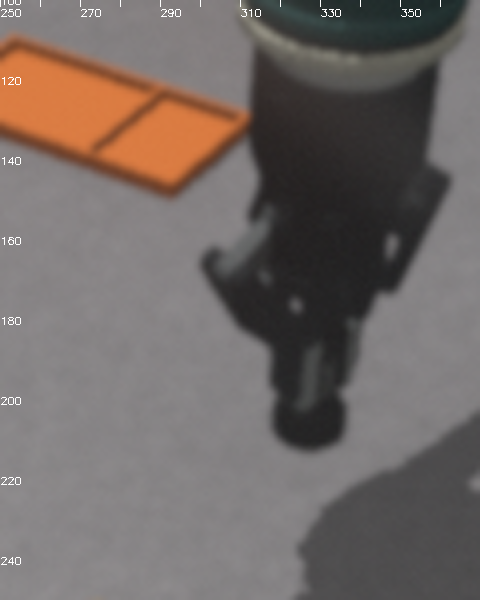

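Emit:
{"name": "apply_moves", "arguments": {
  "steps": [
    {"linear": [-16, 0, 0], "roll": 0},
    {"linear": [-24, 0, 0], "roll": 0},
    {"linear": [-24, 0, 0], "roll": 0},
    {"linear": [-24, 0, 0], "roll": 0},
    {"linear": [-24, 0, 0], "roll": 0}
  ]
}}

```text
clock: 20.85
ee_pos: [465.7, -12.3, 131.0]
tcp_rot: [0.021, 0.664, 0.747, 0.009]
ft_force: [0.0, 0.9, -0.6]
opening: 16.0
```

Emit:
{"name": "apply_moves", "arguments": {
  "steps": [
    {"linear": [-24, 0, 0], "roll": 0},
    {"linear": [-24, 0, 0], "roll": 0},
    {"linear": [-24, 0, 0], "roll": 0},
    {"linear": [-24, 0, 0], "roll": 0},
    {"linear": [-24, 0, 0], "roll": 0}
  ]
}}

```text
clock: 21.27
ee_pos: [479.5, -137.7, 135.0]
tcp_rot: [0.022, 0.664, 0.747, 0.01]
ft_force: [0.3, 0.2, 0.4]
opening: 16.0
```

```bash
python3 -c "
from h import *
plan(494.5,-255.5,110,96.3,step=35)"
```

```text
t 21.27 pos [ 479.5 -137.7  135. ] yaw 96.7 F [0.3 0.2 0.4] open 16.0 j [-0.33 -0.27  1.96  0.    1.4  -0.45] rows 5
tilt [ 0.046 -0.014]
[-23.7, -0.0, 5.5] 0.002
[-23.7, 0.0, 5.5] 0.002
[-23.7, 0.1, 5.5] 0.002
[-23.7, 0.1, 5.5] 0.002
[-23.7, 0.1, 5.5] 0.002
```

Emit:
{"name": "apply_moves", "arguments": {
  "steps": [
    {"linear": [-24, 0, 4], "roll": 0},
    {"linear": [-24, 0, 4], "roll": 0},
    {"linear": [-24, 0, 4], "roll": 0},
    {"linear": [-22, 0, 4], "roll": 0},
    {"linear": [-14, 0, 4], "roll": 0}
  ]
}}

```text
clock: 21.68
ee_pos: [493.1, -252.8, 118.5]
tcp_rot: [0.023, 0.665, 0.747, 0.01]
ft_force: [0.6, 0.5, -0.3]
opening: 15.4
```

Emit:
{"name": "apply_moves", "arguments": {
  "steps": [
    {"linear": [0, 0, 0], "roll": 0},
    {"linear": [0, 0, 5], "roll": 0},
    {"linear": [0, 0, 8], "roll": 0},
    {"linear": [0, 0, 8], "roll": 0},
    {"linear": [0, 0, 5], "roll": 0}
  ]
}}

```text
clock: 22.1
ee_pos: [494.5, -253.6, 90.3]
tcp_rot: [0.023, 0.665, 0.746, 0.01]
ft_force: [0.2, 1.3, 0.2]
opening: 15.7
```

```bash
python3 -c "
from h import *
plan(494.5,-255.5,50,96.3,step=12)
im=manip.get_image('scene')[:,:,::-1]
crop(im,140,60,130,120,6,'s15.png')"
```

```text
t 22.1 pos [ 494.5 -253.6   90.3] yaw 96.5 F [0.2 1.3 0.2] open 15.7 j [-0.53 -0.1   1.89  0.01  1.3  -0.64] rows 5
tilt [ 0.048 -0.016]
[-0.2, -0.4, 8.1] 0.001
[-0.2, -0.4, 8.1] 0.001
[-0.2, -0.4, 8.1] 0.001
[-0.2, -0.4, 8.1] 0.001
[-0.2, -0.4, 8.1] 0.001
```

View pics/s15.png

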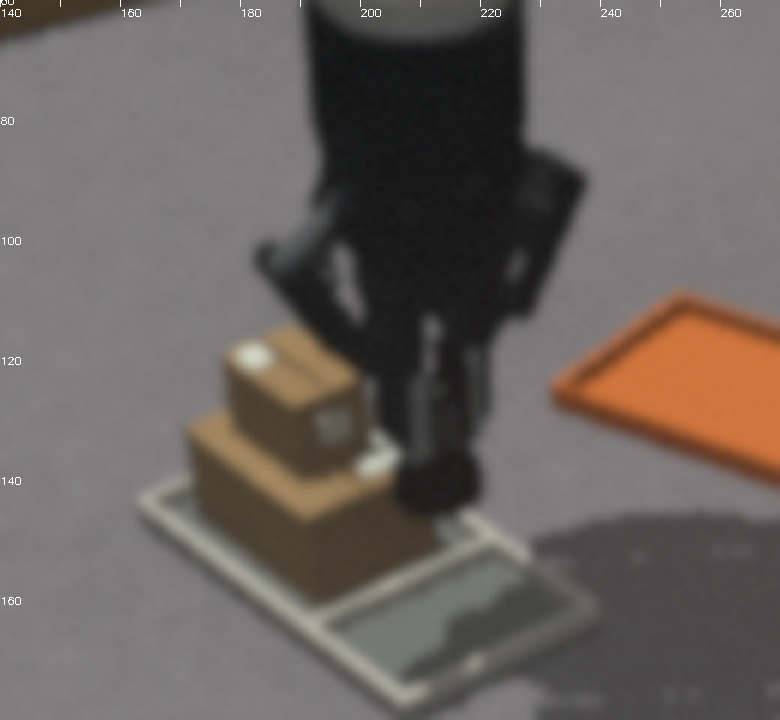

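Emit:
{"name": "apply_moves", "arguments": {
  "steps": [
    {"linear": [-0.5, 0, 8], "roll": 0},
    {"linear": [-0.5, 0, 8], "roll": 0},
    {"linear": [0, -0.5, 8], "roll": 0},
    {"linear": [0, -0.5, 8], "roll": 0},
    {"linear": [0, 0, 7], "roll": 0}
  ]
}}

```text
clock: 22.57
ee_pos: [495.7, -253.7, 47.5]
tcp_rot: [0.023, 0.664, 0.747, 0.01]
ft_force: [-0.1, -0.1, -0.8]
opening: 15.8
```

```bash
python3 -c "
from h import *
plan(494.5,-255.5,29.5,96.3,step=12)"
```

```text
t 22.57 pos [ 495.7 -253.7   47.5] yaw 96.7 F [-0.1 -0.1 -0.8] open 15.8 j [-0.52 -0.06  1.93  0.01  1.22 -0.65] rows 5
tilt [ 0.048 -0.015]
[-0.2, -0.5, 3.6] 0.001
[-0.2, -0.5, 3.6] 0.001
[-0.2, -0.5, 3.6] 0.001
[-0.2, -0.5, 3.6] 0.001
[-0.2, -0.5, 3.6] 0.001
```

Emit:
{"name": "apply_moves", "arguments": {
  "steps": [
    {"linear": [0, -0.5, 5], "roll": 0},
    {"linear": [0, -0.5, 5], "roll": 0},
    {"linear": [0, -0.5, 4], "roll": 0},
    {"linear": [0, 0, 2], "roll": 0},
    {"linear": [0, 0, 0], "roll": 0}
  ]
}}

```text
clock: 22.98
ee_pos: [494.8, -254.2, 28.6]
tcp_rot: [0.023, 0.664, 0.747, 0.01]
ft_force: [-1.8, 1.4, 3.4]
opening: 16.0
```

```bash
python3 -c "
from h import *
plan(494.5,-255.5,29,96.3,step=12)"
```

```text
t 22.98 pos [ 494.8 -254.2   28.6] yaw 96.7 F [-1.8  1.4  3.4] open 16.0 j [-0.53 -0.04  1.94  0.01  1.19 -0.65] rows 5
tilt [ 0.047 -0.015]
[-0.3, -0.1, -0.1] 0.001
[-0.3, -0.1, -0.1] 0.001
[-0.3, -0.1, -0.1] 0.001
[-0.3, -0.1, -0.1] 0.001
[-0.3, -0.1, -0.1] 0.001
```

Touching the floor, so I'll release and lift.

Emit:
{"name": "apply_moves", "arguments": {
  "steps": [
    {"linear": [0, 0, 0], "roll": 0},
    {"linear": [0, 0, 0], "roll": 0},
    {"linear": [0, 0, 0], "roll": 0},
    {"linear": [0, 0, 0], "roll": 0},
    {"linear": [0, 0, 0], "roll": 0}
  ],
  "claw": 0
}}

```text
clock: 23.4
ee_pos: [495.2, -254.6, 29.2]
tcp_rot: [0.023, 0.664, 0.747, 0.01]
ft_force: [-1.4, -0.4, 0.8]
opening: 75.1
```

Emit:
{"name": "apply_moves", "arguments": {
  "steps": [
    {"linear": [0, 0, -10], "roll": 0},
    {"linear": [0, 0, -25], "roll": 0},
    {"linear": [0, 0, -40], "roll": 0},
    {"linear": [0, 0, -40], "roll": 0},
    {"linear": [0, 0, -30], "roll": 0}
  ]
}}

```text
clock: 23.82
ee_pos: [484.7, -250.4, 173.9]
tcp_rot: [0.017, 0.665, 0.747, 0.009]
ft_force: [0.5, -0.7, 0.1]
opening: 85.2
```

```bash
python3 -c "
from h import *
plan(671.5,-71,160,96.3,step=35)
im=manip.get_image('scene')[:,:,::-1]
crop(im,140,60,130,120,6,'s16.png')"
```

```text
t 23.82 pos [ 484.7 -250.4  173.9] yaw 96.7 F [ 0.5 -0.7  0.1] open 85.2 j [-0.53 -0.17  1.82  0.01  1.46 -0.65] rows 10
tilt [ 0.037 -0.009]
[15.7, 20.6, 1.9] 0.001
[15.7, 20.6, 1.9] 0.001
[15.7, 20.6, 1.9] 0.001
[15.7, 20.5, 1.9] 0.001
[15.7, 20.5, 1.9] 0.001
[15.7, 20.5, 1.9] 0.001
[15.8, 20.5, 1.9] 0.001
[15.8, 20.5, 1.9] 0.001
[15.8, 20.5, 1.9] 0.001
[15.8, 20.5, 1.9] 0.001
```

View pics/s16.png

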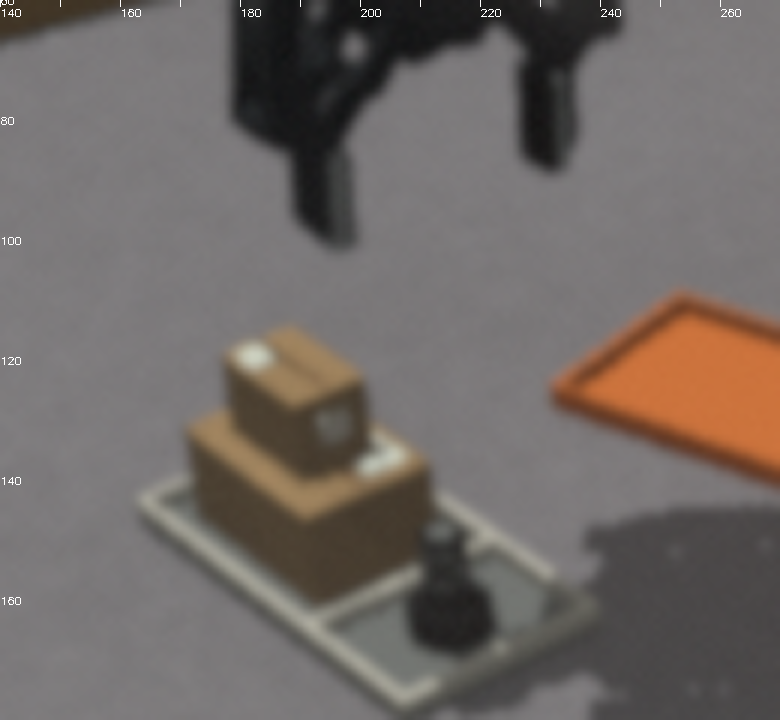

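```bash
python3 -c "
from h import *
plan(671.5,-71,150,135,n=20)"
```

```text
t 23.87 pos [ 486.2 -251.3  180.3] yaw 96.7 F [ 1.2 -0.8  9.1] open 85.6 j [-0.53 -0.18  1.81  0.01  1.46 -0.65] rows 20
tilt [ 0.044 -0.013]
[7.9, 10.2, 1.8] -0.033
[7.6, 10.4, 1.8] -0.033
[7.2, 10.7, 1.8] -0.033
[6.8, 10.9, 1.8] -0.033
[6.5, 11.1, 1.8] -0.033
[6.1, 11.4, 1.8] -0.033
[5.7, 11.6, 1.8] -0.033
[5.3, 11.7, 1.8] -0.033
[4.9, 11.9, 1.8] -0.033
[4.5, 12.1, 1.8] -0.033
[4.1, 12.2, 1.8] -0.033
[3.7, 12.3, 1.8] -0.033
[3.3, 12.5, 1.8] -0.033
[2.9, 12.6, 1.8] -0.033
[2.5, 12.7, 1.8] -0.033
[2.0, 12.7, 1.8] -0.033
[1.6, 12.8, 1.8] -0.033
[1.2, 12.8, 1.8] -0.033
[0.7, 12.9, 1.8] -0.033
[0.3, 12.9, 1.8] -0.033
```

Emit:
{"name": "apply_moves", "arguments": {
  "steps": [
    {"linear": [8, 10, 0], "roll": -0.033},
    {"linear": [7.5, 10.5, 0], "roll": -0.033},
    {"linear": [7, 10.5, 0], "roll": -0.033},
    {"linear": [7, 11, 0], "roll": -0.033},
    {"linear": [6.5, 11, 0], "roll": -0.033}
  ]
}}

```text
clock: 24.28
ee_pos: [534.8, -203.5, 185.8]
tcp_rot: [0.024, 0.596, 0.802, 0.008]
ft_force: [0.1, -0.6, 0.9]
opening: 85.3
```

Emit:
{"name": "apply_moves", "arguments": {
  "steps": [
    {"linear": [6, 11.5, 0], "roll": -0.033},
    {"linear": [5.5, 11.5, 0], "roll": -0.033},
    {"linear": [5, 11.5, 0], "roll": -0.033},
    {"linear": [5, 12, 0], "roll": -0.033},
    {"linear": [4.5, 12, 0], "roll": -0.033}
  ]
}}

```text
clock: 24.7
ee_pos: [584.8, -151.3, 183.6]
tcp_rot: [0.022, 0.519, 0.854, 0.005]
ft_force: [-0.5, -0.8, -0.3]
opening: 85.2
```

Emit:
{"name": "apply_moves", "arguments": {
  "steps": [
    {"linear": [4, 12, 0], "roll": -0.033},
    {"linear": [3.5, 12.5, 0], "roll": -0.033},
    {"linear": [3.5, 12.5, 0], "roll": -0.033},
    {"linear": [3, 12.5, 0], "roll": -0.033},
    {"linear": [2.5, 12.5, 0], "roll": -0.033}
  ]
}}

```text
clock: 25.12
ee_pos: [633.9, -99.2, 184.5]
tcp_rot: [0.022, 0.439, 0.898, 0.003]
ft_force: [0.2, -0.5, 0.9]
opening: 85.6
```

```bash
python3 -c "
from h import *
plan(671.5,-71,150,135,n=5)"
```

```text
t 25.12 pos [633.9 -99.2 184.5] yaw 127.9 F [ 0.2 -0.5  0.9] open 85.6 j [-0.19  0.03  1.61 -0.    1.46 -0.85] rows 5
tilt [ 0.042 -0.013]
[0.1, 9.2, 7.1] -0.025
[-0.1, 9.2, 7.1] -0.025
[-0.4, 9.2, 7.1] -0.025
[-0.6, 9.2, 7.1] -0.025
[-0.8, 9.2, 7.1] -0.025
```

Emit:
{"name": "apply_moves", "arguments": {
  "steps": [
    {"linear": [0, 9, 8], "roll": -0.025},
    {"linear": [0, 9, 10], "roll": -0.025},
    {"linear": [-0.5, 9, 10], "roll": -0.025},
    {"linear": [-0.5, 8, 10], "roll": -0.025},
    {"linear": [-0.5, 6, 10], "roll": -0.02}
  ]
}}

```text
clock: 25.53
ee_pos: [672.8, -70.3, 134.7]
tcp_rot: [0.023, 0.377, 0.926, 0.002]
ft_force: [0.8, -0.1, -0.3]
opening: 85.7
```

Emit:
{"name": "apply_moves", "arguments": {
  "steps": [
    {"linear": [0, 0, 10], "roll": 0},
    {"linear": [0, 0, 10], "roll": 0},
    {"linear": [0, 0, 10], "roll": 0},
    {"linear": [0, 0, 8], "roll": 0},
    {"linear": [0, 0, 4], "roll": 0}
  ]
}}

```text
clock: 25.95
ee_pos: [673.9, -70.7, 84.1]
tcp_rot: [0.021, 0.376, 0.926, 0.001]
ft_force: [0.4, -0.2, -0.5]
opening: 85.5
```

```bash
python3 -c "
from h import *
plan(671.5,-71,27,135,n=5)
im=manip.get_image('scene')[:,:,::-1]
crop(im,120,130,130,120,6,'s17.png')"
```

```text
t 25.95 pos [673.9 -70.7  84.1] yaw 135.8 F [ 0.4 -0.2 -0.5] open 85.5 j [-0.14  0.17  1.62 -0.01  1.31 -0.94] rows 5
tilt [ 0.04  -0.013]
[0.7, -0.6, 11.4] 0.003
[0.7, -0.6, 11.4] 0.003
[0.7, -0.6, 11.4] 0.003
[0.7, -0.6, 11.4] 0.003
[0.7, -0.6, 11.4] 0.003
```

View pics/s17.png

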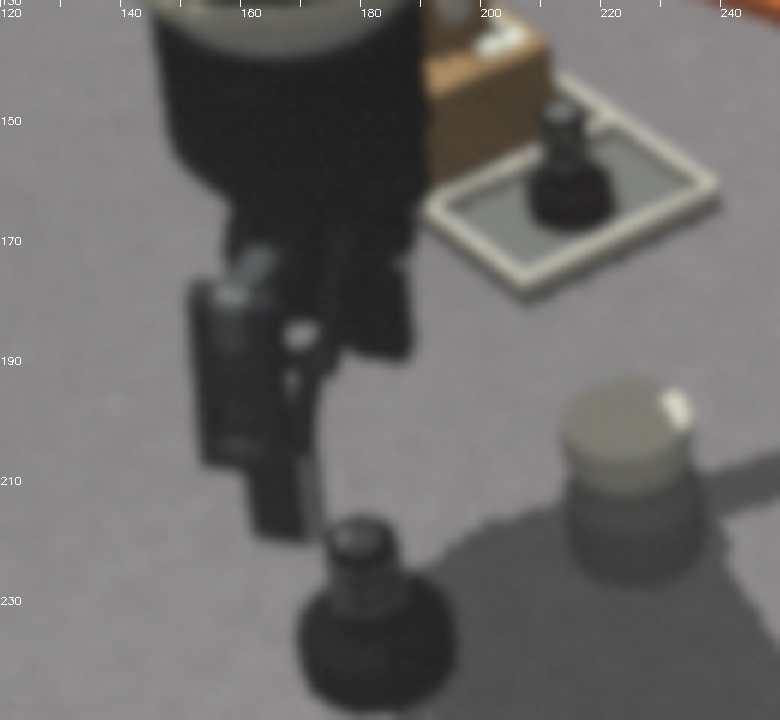

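```bash
python3 -c "
from h import *
print((proj('scene',[(671.5,-71,56),(673.9,-70.7,97),(673.9,-70.7,84)])-[120,130])*6)
Y=pose()[3][:,1];Z=pose()[3][:,2];p=pose()[1]
print((proj('scene',[p-13*Z+Y*42.5,p-13*Z-Y*42.5])-[120,130])*6)"
```

```text
[[357.26168216 530.87822774]
 [333.67639951 434.92377201]
 [339.23436987 466.9811678 ]]
[[292.3192413  522.4883515 ]
 [377.72151625 353.5716487 ]]
```

Emit:
{"name": "apply_moves", "arguments": {
  "steps": [
    {"linear": [0.5, -0.5, 10], "roll": 0},
    {"linear": [0.5, -0.5, 11], "roll": 0},
    {"linear": [0.5, -0.5, 11], "roll": 0},
    {"linear": [0.5, -0.5, 11], "roll": 0},
    {"linear": [0.5, 0, 7], "roll": 0}
  ]
}}

```text
clock: 26.42
ee_pos: [673.0, -72.0, 31.4]
tcp_rot: [0.022, 0.377, 0.926, 0.002]
ft_force: [0.3, -0.6, -0.5]
opening: 85.5
```

```bash
python3 -c "
from h import *
plan(671.5,-71,28,135,n=1)"
```

```text
t 26.42 pos [673.  -72.   31.4] yaw 135.7 F [ 0.3 -0.6 -0.5] open 85.5 j [-0.14  0.21  1.67 -0.01  1.22 -0.94] rows 1
tilt [ 0.043 -0.014]
[1.9, -0.4, 3.3] 0.012
```

Emit:
{"name": "apply_moves", "arguments": {
  "steps": [
    {"linear": [1.5, 0, 2], "roll": 0},
    {"linear": [0, 0, 0], "roll": 0},
    {"linear": [0, 0, 0], "roll": 0},
    {"linear": [0, 0, 0], "roll": 0},
    {"linear": [0, 0, 0], "roll": 0}
  ],
  "claw": 1
}}

```text
clock: 26.83
ee_pos: [671.2, -70.7, 26.9]
tcp_rot: [0.021, 0.377, 0.926, 0.001]
ft_force: [-1.8, -2.2, 1.8]
opening: 25.6
```

Emit:
{"name": "apply_moves", "arguments": {
  "steps": [
    {"linear": [0, 0, 0], "roll": 0},
    {"linear": [0, 0, 0], "roll": 0},
    {"linear": [0, 0, 0], "roll": 0},
    {"linear": [0, 0, 0], "roll": 0},
    {"linear": [0, 0, 0], "roll": 0}
  ]
}}

```text
clock: 27.25
ee_pos: [672.0, -70.7, 28.6]
tcp_rot: [0.022, 0.377, 0.926, 0.002]
ft_force: [-0.8, -0.3, -1.1]
opening: 22.1
```

Emit:
{"name": "apply_moves", "arguments": {
  "steps": [
    {"linear": [0, 0, -6], "roll": 0},
    {"linear": [0, 0, -15], "roll": 0},
    {"linear": [0, 0, -25], "roll": 0},
    {"linear": [0, 0, -25], "roll": 0},
    {"linear": [0, 0, -20], "roll": 0}
  ]
}}

```text
clock: 27.67
ee_pos: [665.6, -69.1, 120.8]
tcp_rot: [0.019, 0.377, 0.926, 0.001]
ft_force: [0.3, -0.4, -0.7]
opening: 22.3
```

```bash
python3 -c "
from h import *
plan(505.2,251.8,115,150,n=20)
im=manip.get_image('scene')[:,:,::-1]
crop(im,120,130,130,120,4,'s18.png')"
```

```text
t 27.67 pos [665.6 -69.1 120.8] yaw 135.7 F [ 0.3 -0.4 -0.7] open 22.3 j [-0.14  0.13  1.61 -0.01  1.37 -0.93] rows 20
tilt [ 0.035 -0.013]
[16.9, 5.9, -0.2] -0.012
[16.9, 6.1, -0.2] -0.012
[16.8, 6.3, -0.2] -0.012
[16.7, 6.5, -0.2] -0.012
[16.6, 6.7, -0.2] -0.012
[16.5, 6.9, -0.2] -0.012
[16.5, 7.1, -0.2] -0.012
[16.4, 7.3, -0.2] -0.012
[16.3, 7.5, -0.2] -0.012
[16.2, 7.7, -0.2] -0.012
[16.1, 8.0, -0.2] -0.012
[16.0, 8.2, -0.2] -0.012
[15.9, 8.3, -0.2] -0.012
[15.8, 8.5, -0.2] -0.012
[15.7, 8.7, -0.2] -0.012
[15.6, 8.9, -0.2] -0.012
[15.4, 9.1, -0.2] -0.012
[15.3, 9.3, -0.2] -0.012
[15.2, 9.5, -0.2] -0.012
[15.1, 9.7, -0.2] -0.012
```

View pics/s18.png

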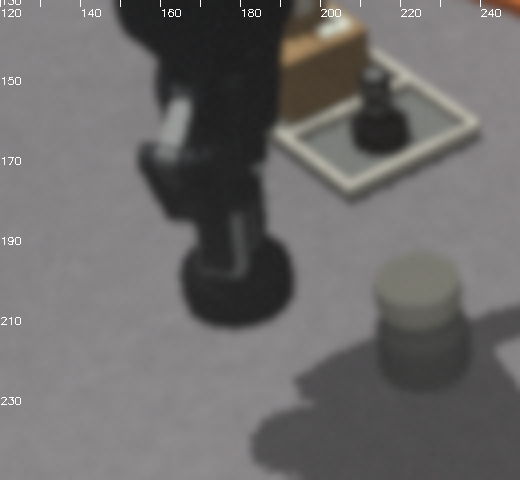

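Emit:
{"name": "apply_moves", "arguments": {
  "steps": [
    {"linear": [10, 4, 0], "roll": 0},
    {"linear": [17, 6, 0], "roll": 0},
    {"linear": [17, 6, 0], "roll": 0},
    {"linear": [17, 6, 0], "roll": 0},
    {"linear": [17, 6, 0], "roll": 0}
  ]
}}

```text
clock: 28.13
ee_pos: [628.8, 8.8, 127.7]
tcp_rot: [0.023, 0.378, 0.925, 0.002]
ft_force: [0.0, -0.6, -0.8]
opening: 22.2
```

Emit:
{"name": "apply_moves", "arguments": {
  "steps": [
    {"linear": [17, 6, 0], "roll": 0},
    {"linear": [17, 6, 0], "roll": 0},
    {"linear": [17, 6, 0], "roll": 0},
    {"linear": [17, 6, 0], "roll": 0},
    {"linear": [17, 6, 0], "roll": 0}
  ]
}}

```text
clock: 28.55
ee_pos: [581.0, 99.2, 122.1]
tcp_rot: [0.021, 0.378, 0.926, 0.002]
ft_force: [-0.5, 0.2, -0.1]
opening: 22.5
```

Emit:
{"name": "apply_moves", "arguments": {
  "steps": [
    {"linear": [17, 6, 0], "roll": 0},
    {"linear": [17, 6, 0], "roll": 0},
    {"linear": [17, 6, 0], "roll": 0},
    {"linear": [17, 6, 0], "roll": 0},
    {"linear": [17, 6, 0], "roll": 0}
  ]
}}

```text
clock: 28.97
ee_pos: [531.9, 188.5, 116.6]
tcp_rot: [0.019, 0.376, 0.926, 0.001]
ft_force: [0.2, -0.2, -0.6]
opening: 22.7
```

```bash
python3 -c "
from h import *
plan(505.2,251.8,110,n=5)"
```

```text
t 28.97 pos [531.9 188.5 116.6] yaw 135.8 F [ 0.2 -0.2 -0.6] open 22.7 j [ 0.31 -0.09  1.84 -0.02  1.36 -0.49] rows 5
tilt [ 0.036 -0.013]
[12.7, 5.3, 1.0] -0.0
[12.7, 5.3, 1.0] -0.0
[12.7, 5.3, 1.0] -0.0
[12.7, 5.3, 1.0] -0.0
[12.7, 5.3, 1.0] -0.0
```

Emit:
{"name": "apply_moves", "arguments": {
  "steps": [
    {"linear": [13, 5.5, 0], "roll": 0},
    {"linear": [13, 5.5, 0], "roll": 0},
    {"linear": [13, 5.5, 0], "roll": 0},
    {"linear": [11, 4.5, 0], "roll": 0},
    {"linear": [7, 3, 0], "roll": 0}
  ]
}}

```text
clock: 29.38
ee_pos: [497.9, 253.2, 112.3]
tcp_rot: [0.017, 0.374, 0.927, -0.0]
ft_force: [0.0, 0.3, -0.3]
opening: 22.0
```

Emit:
{"name": "apply_moves", "arguments": {
  "steps": [
    {"linear": [0, 0, 0], "roll": 0},
    {"linear": [0, 0, 6], "roll": 0},
    {"linear": [0, 0, 10], "roll": 0},
    {"linear": [0, 0, 10], "roll": 0},
    {"linear": [0, 0, 8], "roll": 0}
  ]
}}

```text
clock: 29.8
ee_pos: [497.0, 254.0, 75.8]
tcp_rot: [0.017, 0.373, 0.928, -0.0]
ft_force: [0.3, 0.2, -1.6]
opening: 22.3
```

```bash
python3 -c "
from h import *
plan(505.2,251.8,33,n=5)
im=manip.get_image('scene')[:,:,::-1]
crop(im,300,220,140,150,5,'s19.png')"
```

```text
t 29.8 pos [497.  254.   75.8] yaw 136.2 F [ 0.3  0.2 -1.6] open 22.3 j [ 0.44 -0.07  1.88 -0.03  1.3  -0.36] rows 5
tilt [ 0.032 -0.013]
[-1.2, 0.7, 8.6] -0.0
[-1.2, 0.7, 8.6] -0.0
[-1.2, 0.7, 8.6] -0.0
[-1.2, 0.7, 8.6] -0.0
[-1.2, 0.7, 8.6] -0.0
```

View pics/s19.png

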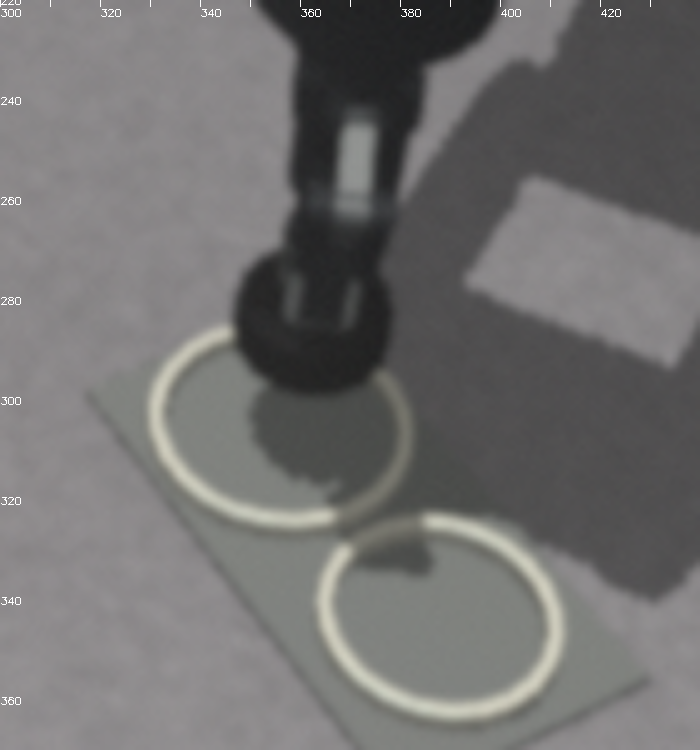

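Emit:
{"name": "apply_moves", "arguments": {
  "steps": [
    {"linear": [-1.5, 1, 8], "roll": 0},
    {"linear": [-1.5, 1, 8], "roll": 0},
    {"linear": [-1.5, 1, 8], "roll": 0},
    {"linear": [-1, 0.5, 6], "roll": 0},
    {"linear": [-0.5, 0.5, 4], "roll": 0}
  ]
}}

```text
clock: 30.27
ee_pos: [505.5, 250.3, 35.6]
tcp_rot: [0.016, 0.374, 0.927, -0.001]
ft_force: [-0.6, 0.1, -1.2]
opening: 22.2
```

```bash
python3 -c "
from h import *
plan(505.2,251.8,33,n=5)"
```

```text
t 30.27 pos [505.5 250.3  35.6] yaw 136.0 F [-0.6  0.1 -1.2] open 22.2 j [ 0.43 -0.01  1.9  -0.03  1.23 -0.37] rows 5
tilt [ 0.028 -0.015]
[0.3, 0.2, 0.5] -0.0
[0.3, 0.2, 0.5] -0.0
[0.3, 0.2, 0.5] -0.0
[0.3, 0.2, 0.5] -0.0
[0.3, 0.2, 0.5] -0.0
```

Emit:
{"name": "apply_moves", "arguments": {
  "steps": [
    {"linear": [0.5, 0.5, 2], "roll": 0},
    {"linear": [0, 0, 1], "roll": 0},
    {"linear": [0, 0, 1], "roll": 0},
    {"linear": [0, 0, 0], "roll": 0},
    {"linear": [0, 0, 0], "roll": 0}
  ]
}}

```text
clock: 30.68
ee_pos: [506.0, 251.3, 32.3]
tcp_rot: [0.016, 0.374, 0.927, -0.002]
ft_force: [0.3, -0.2, -0.5]
opening: 22.5
```

```bash
python3 -c "
from h import *
plan(505.2,251.8,33,n=5)"
```

```text
t 30.68 pos [506.  251.3  32.3] yaw 136.0 F [ 0.3 -0.2 -0.5] open 22.5 j [ 0.43 -0.01  1.9  -0.03  1.23 -0.37] rows 5
tilt [ 0.028 -0.014]
[0.2, -0.0, -0.2] -0.0
[0.2, -0.0, -0.2] -0.0
[0.2, -0.0, -0.2] -0.0
[0.2, -0.0, -0.2] -0.0
[0.2, -0.0, -0.2] -0.0
```

Emit:
{"name": "apply_moves", "arguments": {
  "steps": [
    {"linear": [0, 0, 0], "roll": 0},
    {"linear": [0, 0, 0], "roll": 0},
    {"linear": [0, 0, 0], "roll": 0},
    {"linear": [0, 0, 0], "roll": 0},
    {"linear": [0, 0, 0], "roll": 0}
  ],
  "claw": 0
}}

```text
clock: 31.1
ee_pos: [506.4, 251.6, 33.0]
tcp_rot: [0.016, 0.374, 0.927, -0.001]
ft_force: [0.7, 0.0, 0.4]
opening: 80.7
```

Emit:
{"name": "apply_moves", "arguments": {
  "steps": [
    {"linear": [0, 0, -8], "roll": 0},
    {"linear": [0, 0, -20], "roll": 0},
    {"linear": [0, 0, -25], "roll": 0},
    {"linear": [0, 0, -25], "roll": 0},
    {"linear": [0, 0, -20], "roll": 0}
  ]
}}

```text
clock: 31.52
ee_pos: [501.1, 251.9, 131.2]
tcp_rot: [0.013, 0.374, 0.927, -0.004]
ft_force: [-0.1, -0.3, -0.2]
opening: 85.4
```

```bash
python3 -c "
from h import *
plan(577.5,104.3,120,173.7,n=20)
im=manip.get_image('scene')[:,:,::-1]
crop(im,300,220,140,150,5,'s20.png')"
```

```text
t 31.52 pos [501.1 251.9 131.2] yaw 136.0 F [-0.1 -0.3 -0.2] open 85.4 j [ 0.43 -0.1   1.82 -0.03  1.41 -0.37] rows 20
tilt [ 0.021 -0.017]
[-7.9, -2.7, 0.8] -0.033
[-7.8, -2.9, 0.8] -0.033
[-7.7, -3.2, 0.8] -0.033
[-7.6, -3.4, 0.8] -0.033
[-7.4, -3.7, 0.8] -0.033
[-7.3, -3.9, 0.8] -0.033
[-7.2, -4.2, 0.8] -0.033
[-7.0, -4.4, 0.8] -0.033
[-6.9, -4.6, 0.8] -0.033
[-6.7, -4.8, 0.8] -0.033
[-6.6, -5.1, 0.8] -0.033
[-6.4, -5.3, 0.8] -0.033
[-6.2, -5.5, 0.8] -0.033
[-6.0, -5.7, 0.8] -0.033
[-5.9, -5.9, 0.8] -0.033
[-5.7, -6.1, 0.8] -0.033
[-5.5, -6.2, 0.8] -0.033
[-5.2, -6.4, 0.8] -0.033
[-5.0, -6.6, 0.8] -0.033
[-4.8, -6.8, 0.8] -0.033
```

View pics/s20.png

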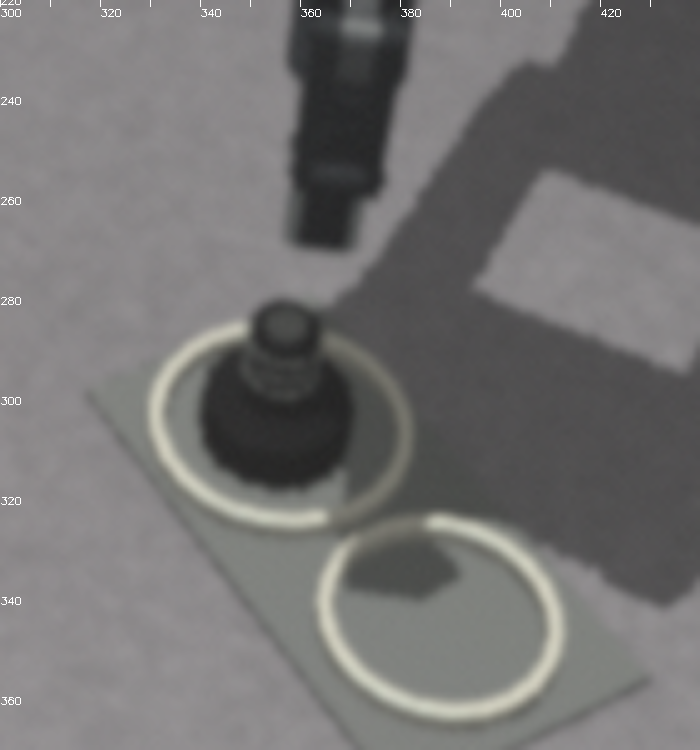

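Emit:
{"name": "apply_moves", "arguments": {
  "steps": [
    {"linear": [-8, -2.5, 0], "roll": -0.033},
    {"linear": [-8, -3, 0], "roll": -0.033},
    {"linear": [-7.5, -3, 0], "roll": -0.033},
    {"linear": [-7.5, -3.5, 0], "roll": -0.033},
    {"linear": [-7.5, -3.5, 0], "roll": -0.033}
  ]
}}

```text
clock: 31.98
ee_pos: [523.0, 216.3, 143.2]
tcp_rot: [0.017, 0.293, 0.956, -0.001]
ft_force: [-0.2, 0.1, 1.0]
opening: 85.2
```

Emit:
{"name": "apply_moves", "arguments": {
  "steps": [
    {"linear": [-7.5, -4, 0], "roll": -0.033},
    {"linear": [-7, -4, 0], "roll": -0.033},
    {"linear": [-7, -4.5, 0], "roll": -0.033},
    {"linear": [-7, -4.5, 0], "roll": -0.033},
    {"linear": [-6.5, -5, 0], "roll": -0.033}
  ]
}}

```text
clock: 32.4
ee_pos: [543.2, 177.9, 146.9]
tcp_rot: [0.018, 0.209, 0.978, -0.002]
ft_force: [0.3, 0.6, 0.2]
opening: 85.3
```

Emit:
{"name": "apply_moves", "arguments": {
  "steps": [
    {"linear": [-6.5, -5, 0], "roll": -0.033},
    {"linear": [-6.5, -5.5, 0], "roll": -0.033},
    {"linear": [-6, -5.5, 0], "roll": -0.033},
    {"linear": [-6, -5.5, 0], "roll": -0.033},
    {"linear": [-6, -6, 0], "roll": -0.033}
  ]
}}

```text
clock: 32.82
ee_pos: [563.7, 139.4, 150.5]
tcp_rot: [0.019, 0.123, 0.992, -0.003]
ft_force: [0.1, 0.6, -0.4]
opening: 85.1
```

```bash
python3 -c "
from h import *
plan(577.5,104.3,110,173.7,n=5)"
```

```text
t 32.82 pos [563.7 139.4 150.5] yaw 165.9 F [ 0.1  0.6 -0.4] open 85.1 j [ 0.21 -0.08  1.77 -0.02  1.42 -1.11] rows 5
tilt [ 0.036 -0.011]
[-4.1, -6.1, 8.3] -0.027
[-3.9, -6.2, 8.3] -0.027
[-3.7, -6.3, 8.3] -0.027
[-3.6, -6.4, 8.3] -0.027
[-3.4, -6.5, 8.3] -0.027
```

Emit:
{"name": "apply_moves", "arguments": {
  "steps": [
    {"linear": [-4, -6, 6], "roll": -0.028},
    {"linear": [-4, -6, 8], "roll": -0.028},
    {"linear": [-4, -6.5, 8], "roll": -0.028},
    {"linear": [-3.5, -6.5, 8], "roll": -0.025},
    {"linear": [-2, -4, 6], "roll": -0.02}
  ]
}}

```text
clock: 33.23
ee_pos: [578.5, 105.1, 118.2]
tcp_rot: [0.021, 0.055, 0.998, -0.004]
ft_force: [0.1, 0.1, 0.4]
opening: 85.7
```

```bash
python3 -c "
from h import *
plan(577.5,104.3,70,173.7,n=5)
im=manip.get_image('scene')[:,:,::-1]
crop(im,220,180,140,140,5,'s21.png')
Y=pose()[3][:,1];Z=pose()[3][:,2];p=pose()[1]
print((proj('scene',[p-13*Z+Y*42.5,p-13*Z-Y*42.5,(577.5,104.3,48)])-[220,180])*5)"
```

```text
t 33.23 pos [578.5 105.1 118.2] yaw 173.7 F [0.1 0.1 0.4] open 85.7 j [ 0.14 -0.04  1.79 -0.02  1.36 -1.31] rows 5
tilt [ 0.041 -0.01 ]
[0.6, -0.1, 9.6] -0.0
[0.6, -0.1, 9.6] -0.0
[0.6, -0.1, 9.6] -0.0
[0.6, -0.1, 9.6] -0.0
[0.6, -0.1, 9.6] -0.0
[[314.53481302 277.82679714]
 [197.41381017 130.63230644]
 [258.63359533 373.0491933 ]]
```

View pics/s21.png

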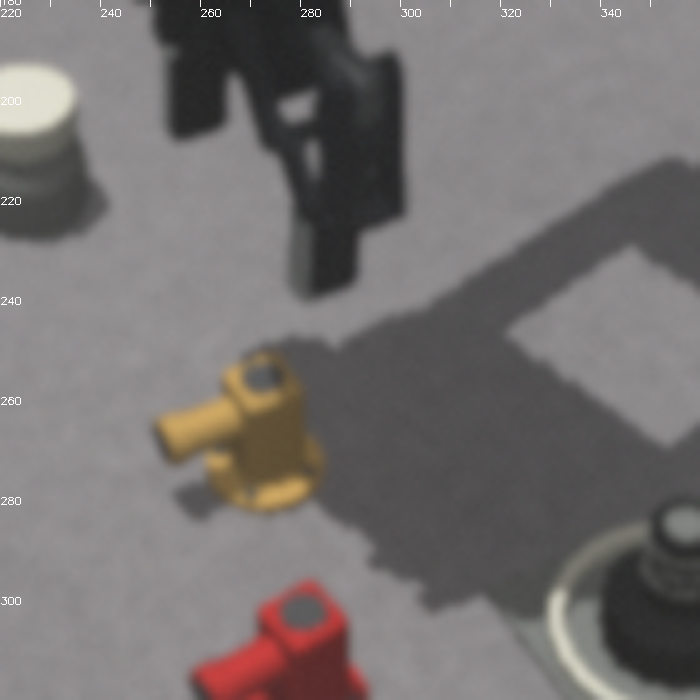

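Emit:
{"name": "apply_moves", "arguments": {
  "steps": [
    {"linear": [1, 0, 9], "roll": 0},
    {"linear": [0.5, 0, 10], "roll": 0},
    {"linear": [0.5, 0, 10], "roll": 0},
    {"linear": [0.5, 0, 10], "roll": 0},
    {"linear": [0.5, 0, 10], "roll": 0}
  ]
}}

```text
clock: 33.7
ee_pos: [577.7, 105.2, 66.6]
tcp_rot: [0.022, 0.056, 0.998, -0.004]
ft_force: [0.2, 0.7, -0.4]
opening: 85.1
```

```bash
python3 -c "
from h import *
plan(577.5,104.5,15,173.7,n=5)"
```

```text
t 33.7 pos [577.7 105.2  66.6] yaw 173.6 F [ 0.2  0.7 -0.4] open 85.1 j [ 0.14 -0.    1.84 -0.02  1.26 -1.31] rows 5
tilt [ 0.043 -0.01 ]
[0.5, -0.1, 10.3] -0.0
[0.5, -0.1, 10.3] -0.0
[0.5, -0.1, 10.3] -0.0
[0.5, -0.1, 10.3] -0.0
[0.5, -0.1, 10.3] -0.0
```

Emit:
{"name": "apply_moves", "arguments": {
  "steps": [
    {"linear": [0.5, 0, 10], "roll": 0},
    {"linear": [0.5, 0, 10], "roll": 0},
    {"linear": [0.5, 0, 10], "roll": 0},
    {"linear": [0.5, 0, 10], "roll": 0},
    {"linear": [0, 0, 6], "roll": 0}
  ]
}}

```text
clock: 34.12
ee_pos: [576.4, 105.4, 13.7]
tcp_rot: [0.02, 0.056, 0.998, -0.004]
ft_force: [0.4, 0.5, 0.6]
opening: 85.3
```

```bash
python3 -c "
from h import *
plan(577.5,104.5,15,173.7,n=1)
im=manip.get_image('scene')[:,:,::-1]
crop(im,220,180,140,140,5,'s22.png')"
```

```text
t 34.12 pos [576.4 105.4  13.7] yaw 173.6 F [0.4 0.5 0.6] open 85.3 j [ 0.15  0.05  1.88 -0.02  1.17 -1.31] rows 1
tilt [ 0.04 -0.01]
[-1.2, -0.8, -1.3] -0.002
```

View pics/s22.png

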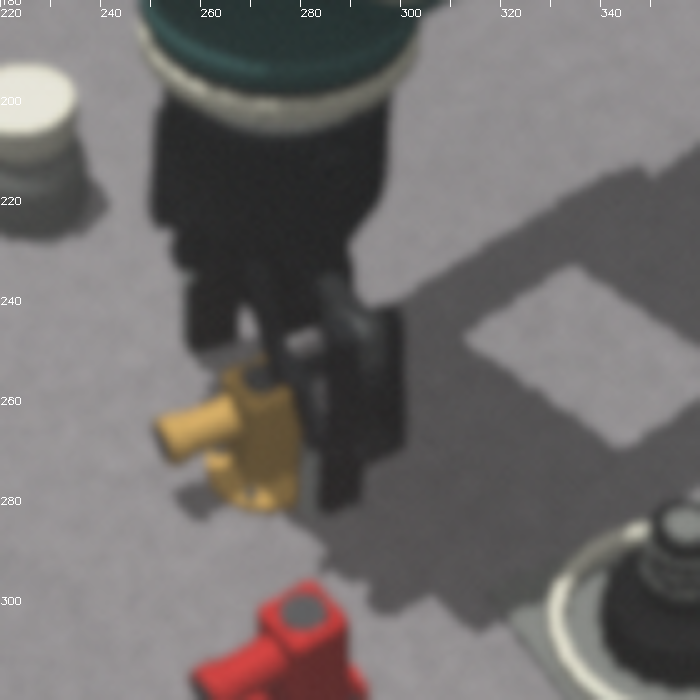

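Emit:
{"name": "apply_moves", "arguments": {
  "steps": [
    {"linear": [-1, 0, 0], "roll": 0},
    {"linear": [0, 0, 0], "roll": 0},
    {"linear": [0, 0, 0], "roll": 0},
    {"linear": [0, 0, 0], "roll": 0},
    {"linear": [0, 0, 0], "roll": 0}
  ],
  "claw": 1
}}

```text
clock: 34.58
ee_pos: [577.9, 105.1, 13.5]
tcp_rot: [0.02, 0.056, 0.998, -0.004]
ft_force: [0.3, -1.6, 1.8]
opening: 25.7
```

Emit:
{"name": "apply_moves", "arguments": {
  "steps": [
    {"linear": [0, 0, 0], "roll": 0},
    {"linear": [0, 0, 0], "roll": 0},
    {"linear": [0, 0, 0], "roll": 0},
    {"linear": [0, 0, 0], "roll": 0},
    {"linear": [0, 0, 0], "roll": 0}
  ]
}}

```text
clock: 35.0
ee_pos: [578.0, 105.2, 14.2]
tcp_rot: [0.021, 0.056, 0.998, -0.004]
ft_force: [0.6, 0.0, -1.9]
opening: 23.1
```

Emit:
{"name": "apply_moves", "arguments": {
  "steps": [
    {"linear": [0, 0, -6], "roll": 0},
    {"linear": [0, 0, -15], "roll": 0},
    {"linear": [0, 0, -25], "roll": 0},
    {"linear": [0, 0, -25], "roll": 0},
    {"linear": [0, 0, -20], "roll": 0}
  ]
}}

```text
clock: 35.42
ee_pos: [571.3, 105.7, 103.9]
tcp_rot: [0.016, 0.056, 0.998, -0.005]
ft_force: [-0.1, 0.1, -2.1]
opening: 22.9
```

```bash
python3 -c "
from h import *
plan(515.9,341.3,115,130,n=20)
im=manip.get_image('scene')[:,:,::-1]
crop(im,220,150,140,140,4,'s23.png')"
```

```text
t 35.42 pos [571.3 105.7 103.9] yaw 173.6 F [-0.1  0.1 -2.1] open 22.9 j [ 0.15 -0.04  1.81 -0.02  1.34 -1.31] rows 20
tilt [ 0.031 -0.012]
[4.0, 11.4, -0.8] 0.038
[4.5, 11.2, -0.8] 0.038
[4.9, 11.1, -0.8] 0.038
[5.3, 10.9, -0.8] 0.038
[5.7, 10.6, -0.8] 0.038
[6.1, 10.4, -0.8] 0.038
[6.5, 10.2, -0.8] 0.038
[6.9, 9.9, -0.8] 0.038
[7.3, 9.7, -0.8] 0.038
[7.6, 9.4, -0.8] 0.038
[8.0, 9.1, -0.8] 0.038
[8.3, 8.8, -0.8] 0.038
[8.7, 8.4, -0.8] 0.038
[9.0, 8.1, -0.8] 0.038
[9.3, 7.8, -0.8] 0.038
[9.6, 7.4, -0.8] 0.038
[9.8, 7.0, -0.8] 0.038
[10.1, 6.7, -0.8] 0.038
[10.3, 6.3, -0.8] 0.038
[10.6, 5.9, -0.8] 0.038
```

View pics/s23.png

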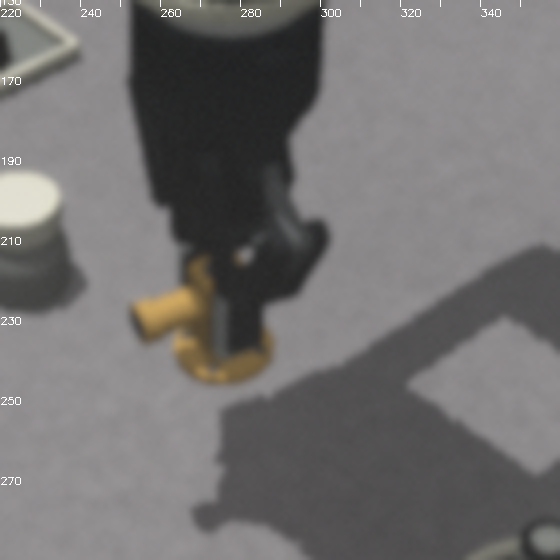

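Emit:
{"name": "apply_moves", "arguments": {
  "steps": [
    {"linear": [4, 11.5, -4], "roll": 0.038},
    {"linear": [4.5, 11, -4], "roll": 0.038},
    {"linear": [5, 11, -2], "roll": 0.038},
    {"linear": [5.5, 11, -2], "roll": 0.038},
    {"linear": [5.5, 10.5, -2], "roll": 0.038}
  ]
}}

```text
clock: 35.88
ee_pos: [559.3, 165.2, 126.7]
tcp_rot: [0.022, 0.155, 0.988, -0.002]
ft_force: [0.4, 0.7, -2.5]
opening: 23.1
```

Emit:
{"name": "apply_moves", "arguments": {
  "steps": [
    {"linear": [6, 10.5, -1], "roll": 0.038},
    {"linear": [6.5, 10, -1], "roll": 0.038},
    {"linear": [7, 10, -1], "roll": 0.038},
    {"linear": [7.5, 9.5, -1], "roll": 0.038},
    {"linear": [7.5, 9.5, -1], "roll": 0.038}
  ]
}}

```text
clock: 36.3
ee_pos: [545.1, 227.2, 132.6]
tcp_rot: [0.022, 0.253, 0.967, 0.001]
ft_force: [0.8, 0.3, -2.2]
opening: 23.2
```

Emit:
{"name": "apply_moves", "arguments": {
  "steps": [
    {"linear": [8, 9, 0], "roll": 0.038},
    {"linear": [8.5, 9, 0], "roll": 0.038},
    {"linear": [8.5, 8.5, 0], "roll": 0.038},
    {"linear": [9, 8, 0], "roll": 0.038},
    {"linear": [9.5, 8, 0], "roll": 0.038}
  ]
}}

```text
clock: 36.72
ee_pos: [531.8, 289.9, 133.2]
tcp_rot: [0.023, 0.348, 0.937, 0.003]
ft_force: [-0.4, -0.8, -0.9]
opening: 23.1
```

```bash
python3 -c "
from h import *
plan(515.9,341.3,115,130,n=5)"
```

```text
t 36.72 pos [531.8 289.9 133.2] yaw 139.2 F [-0.4 -0.8 -0.9] open 23.1 j [ 0.47 -0.01  1.74 -0.03  1.38 -0.38] rows 5
tilt [ 0.045 -0.009]
[9.3, 5.6, 3.4] 0.032
[9.4, 5.3, 3.4] 0.032
[9.6, 5.0, 3.4] 0.032
[9.8, 4.7, 3.4] 0.032
[9.9, 4.4, 3.4] 0.032
```

Emit:
{"name": "apply_moves", "arguments": {
  "steps": [
    {"linear": [9, 5.5, 2], "roll": 0.032},
    {"linear": [9.5, 5.5, 2], "roll": 0.032},
    {"linear": [9.5, 5, 2], "roll": 0.032},
    {"linear": [9.5, 5, 4], "roll": 0.032},
    {"linear": [6, 3, 4], "roll": 0.02}
  ]
}}

```text
clock: 37.13
ee_pos: [517.1, 340.9, 119.8]
tcp_rot: [0.023, 0.42, 0.907, 0.006]
ft_force: [-0.3, -1.5, -1.8]
opening: 23.3
```

Emit:
{"name": "apply_moves", "arguments": {
  "steps": [
    {"linear": [0, 0, 6], "roll": 0},
    {"linear": [0, 0, 8], "roll": 0},
    {"linear": [0, 0, 8], "roll": 0},
    {"linear": [0, 0, 8], "roll": 0},
    {"linear": [0, 0, 8], "roll": 0}
  ]
}}

```text
clock: 37.55
ee_pos: [519.0, 340.9, 79.8]
tcp_rot: [0.023, 0.419, 0.908, 0.007]
ft_force: [-0.1, -0.5, -1.6]
opening: 23.1
```

```bash
python3 -c "
from h import *
plan(515.9,341.3,20,n=5)
im=manip.get_image('scene')[:,:,::-1]
crop(im,300,220,140,150,5,'s24.png')"
```

```text
t 37.55 pos [519.  340.9  79.8] yaw 130.4 F [-0.1 -0.5 -1.6] open 23.1 j [ 0.55  0.06  1.75 -0.03  1.29 -0.14] rows 5
tilt [ 0.047 -0.007]
[0.9, -0.8, 11.9] -0.0
[0.9, -0.8, 11.9] -0.0
[0.9, -0.8, 11.9] -0.0
[0.9, -0.8, 11.9] -0.0
[0.9, -0.8, 11.9] -0.0
```

View pics/s24.png

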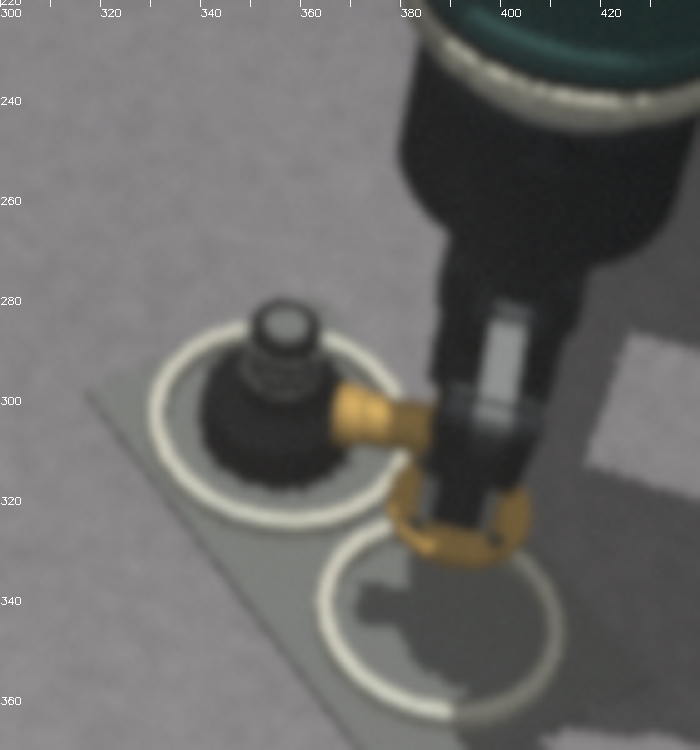

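Emit:
{"name": "apply_moves", "arguments": {
  "steps": [
    {"linear": [1, -0.5, 9], "roll": 0},
    {"linear": [1, -0.5, 9], "roll": 0},
    {"linear": [1, -0.5, 9], "roll": 0},
    {"linear": [0.5, -0.5, 9], "roll": 0},
    {"linear": [0.5, -0.5, 8], "roll": 0}
  ]
}}

```text
clock: 38.02
ee_pos: [516.3, 340.9, 29.8]
tcp_rot: [0.023, 0.42, 0.907, 0.006]
ft_force: [-0.1, -0.5, -1.5]
opening: 23.2
```

```bash
python3 -c "
from h import *
plan(515.9,341.3,20,n=5)"
```

```text
t 38.02 pos [516.3 340.9  29.8] yaw 130.3 F [-0.1 -0.5 -1.5] open 23.2 j [ 0.56  0.1   1.79 -0.03  1.21 -0.14] rows 5
tilt [ 0.046 -0.008]
[0.2, -0.1, 2.0] -0.0
[0.2, -0.1, 2.0] -0.0
[0.2, -0.1, 2.0] -0.0
[0.2, -0.1, 2.0] -0.0
[0.2, -0.1, 2.0] -0.0
```

Emit:
{"name": "apply_moves", "arguments": {
  "steps": [
    {"linear": [0, 0, 4], "roll": 0},
    {"linear": [0, 0, 3], "roll": 0},
    {"linear": [0, 0, 2], "roll": 0},
    {"linear": [0, 0, 2], "roll": 0},
    {"linear": [0, 0, 0], "roll": 0}
  ]
}}

```text
clock: 38.43
ee_pos: [516.3, 340.7, 18.8]
tcp_rot: [0.022, 0.42, 0.907, 0.005]
ft_force: [-0.5, 0.8, -1.7]
opening: 23.2
```

```bash
python3 -c "
from h import *
plan(515.9,341.3,20,n=5)"
```

```text
t 38.43 pos [516.3 340.7  18.8] yaw 130.3 F [-0.5  0.8 -1.7] open 23.2 j [ 0.56  0.11  1.8  -0.03  1.19 -0.14] rows 5
tilt [ 0.044 -0.009]
[0.1, 0.0, -0.2] -0.0
[0.1, 0.0, -0.2] -0.0
[0.1, 0.0, -0.2] -0.0
[0.1, 0.0, -0.2] -0.0
[0.1, 0.0, -0.2] -0.0
```

Emit:
{"name": "apply_moves", "arguments": {
  "steps": [
    {"linear": [0, 0, 1], "roll": 0},
    {"linear": [0, 0, 1], "roll": 0},
    {"linear": [0, 0, 0.5], "roll": 0},
    {"linear": [0, 0, 0], "roll": 0},
    {"linear": [0, 0, 0], "roll": 0}
  ]
}}

```text
clock: 38.85
ee_pos: [517.2, 341.2, 18.2]
tcp_rot: [0.023, 0.42, 0.907, 0.006]
ft_force: [0.2, -0.9, 0.1]
opening: 23.3
```

Emit:
{"name": "apply_moves", "arguments": {
  "steps": [
    {"linear": [0, 0, 0], "roll": 0},
    {"linear": [0, 0, 0], "roll": 0},
    {"linear": [0, 0, 0], "roll": 0},
    {"linear": [0, 0, 0], "roll": 0},
    {"linear": [0, 0, 0], "roll": 0}
  ],
  "claw": 0
}}

```text
clock: 39.27
ee_pos: [517.6, 341.4, 18.1]
tcp_rot: [0.023, 0.42, 0.907, 0.006]
ft_force: [0.2, -0.0, -0.3]
opening: 81.8
```

Emit:
{"name": "apply_moves", "arguments": {
  "steps": [
    {"linear": [0, 0, 0], "roll": 0},
    {"linear": [0, 0, -8], "roll": 0},
    {"linear": [0, 0, -20], "roll": 0},
    {"linear": [0, 0, -35], "roll": 0},
    {"linear": [0, 0, -40], "roll": 0}
  ]
}}

```text
clock: 39.68
ee_pos: [509.5, 340.1, 116.0]
tcp_rot: [0.019, 0.42, 0.908, 0.001]
ft_force: [1.3, -0.2, 0.3]
opening: 85.4
```

Emit:
{"name": "apply_moves", "arguments": {
  "steps": [
    {"linear": [-16, -16, -25], "roll": 0},
    {"linear": [-16, -16, -25], "roll": 0},
    {"linear": [-16, -16, -20], "roll": 0},
    {"linear": [-16, -16, 0], "roll": 0},
    {"linear": [-16, -16, 0], "roll": 0}
  ]
}}

```text
clock: 40.1
ee_pos: [498.1, 228.7, 203.7]
tcp_rot: [0.023, 0.417, 0.908, 0.006]
ft_force: [1.1, -0.2, -0.1]
opening: 85.2
```

```bash
python3 -c "
from h import *
plan(500,0,250,n=5)
for n in('top','scene'):
  im=manip.get_image(n)[:,:,::-1]
  cv2.imwrite('pics/%s25.png'%n,im)"
```

```text
t 40.1 pos [498.1 228.7 203.7] yaw 130.6 F [ 1.1 -0.2 -0.1] open 85.2 j [ 0.4  -0.18  1.77 -0.03  1.51 -0.31] rows 5
tilt [ 0.047 -0.008]
[-35.3, -29.2, -8.9] -0.0
[-35.3, -29.2, -8.9] -0.0
[-35.3, -29.2, -8.9] -0.0
[-35.3, -29.2, -8.9] -0.0
[-35.3, -29.2, -8.9] -0.0
```

View pics/top25.png

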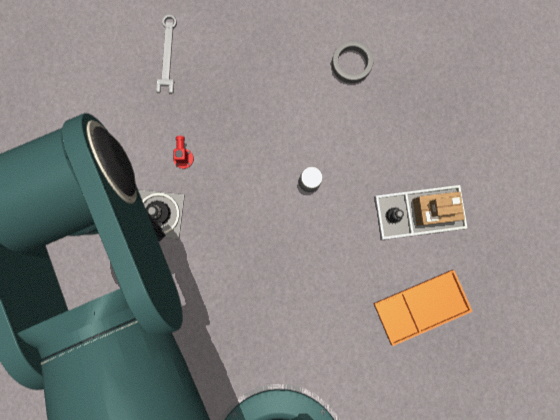

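View pics/scene25.png

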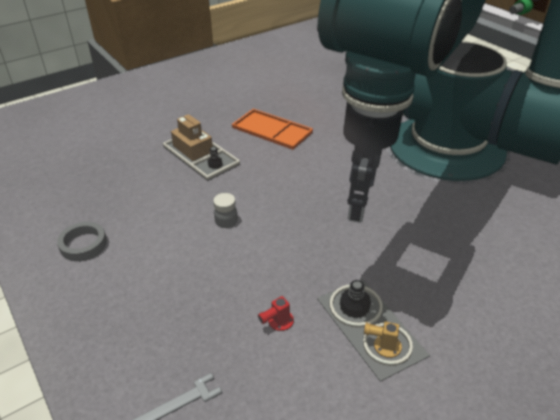

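Everything looks placed. I'll move the arm clear so the top view shows every item.

Emit:
{"name": "apply_moves", "arguments": {
  "steps": [
    {"linear": [-26, -22, -4], "roll": 0},
    {"linear": [-26, -22, -4], "roll": 0},
    {"linear": [-26, -22, 0], "roll": 0},
    {"linear": [-26, -22, 0], "roll": 0},
    {"linear": [-26, -22, 0], "roll": 0}
  ]
}}

```text
clock: 40.62
ee_pos: [497.9, 57.0, 215.5]
tcp_rot: [0.024, 0.415, 0.909, 0.007]
ft_force: [0.3, 0.1, 0.1]
opening: 84.9
```

Emit:
{"name": "apply_moves", "arguments": {
  "steps": [
    {"linear": [-26, -20, 0], "roll": 0},
    {"linear": [-20, -15, 0], "roll": 0},
    {"linear": [-10, -8, 0], "roll": 0},
    {"linear": [0, 0, 0], "roll": 0},
    {"linear": [0, 0, 0], "roll": 0}
  ]
}}

```text
clock: 41.03
ee_pos: [501.6, -20.5, 218.2]
tcp_rot: [0.025, 0.417, 0.908, 0.008]
ft_force: [-0.6, 1.2, 0.4]
opening: 85.6
```

```bash
python3 -c "
from h import *
im=manip.get_image('top')[:,:,::-1]
cv2.imwrite('pics/top26.png',im)
crop(im,90,180,110,70,7,'t26a.png');crop(im,360,170,120,80,6,'t26b.png')
s=manip.get_image('scene')[:,:,::-1]
crop(s,310,260,130,120,6,'s26.png')
print(pose()[1])"
```

```text
[501.62968047 -19.70797014 218.14435709]
```

View pics/t26a.png

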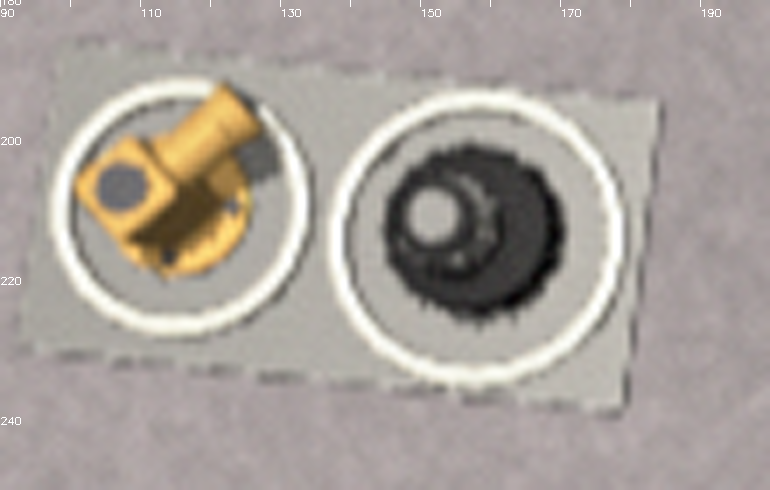

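View pics/t26b.png

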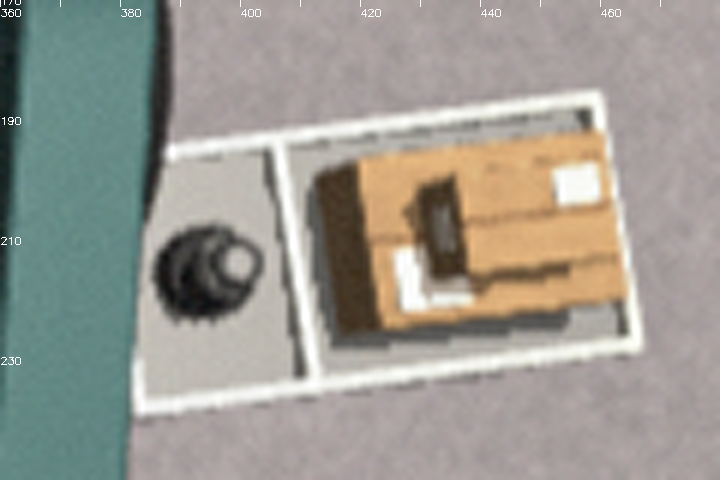

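View pics/s26.png

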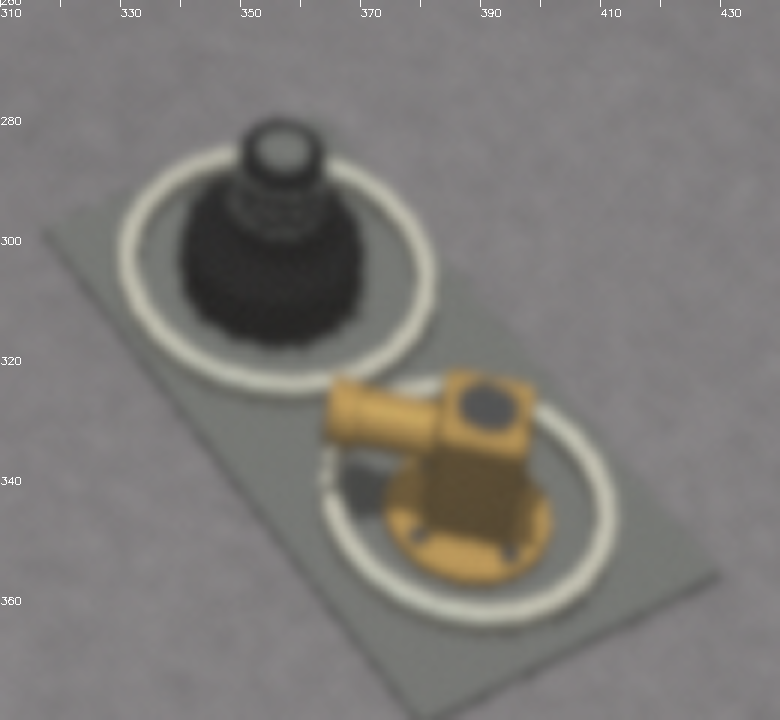

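```bash
python3 -c "
from h import *
f=lambda u,s,o,z:back('top',np.array(u)/s+o-.43,z)[0,:2]
def fr(p,c,a):
  a=np.radians(a);d=p-c;return (d@[np.cos(a),np.sin(a)]).round(1),(d@[-np.sin(a),np.cos(a)]).round(1)
ux=np.array([10.7,89.5]);ang=np.degrees(np.arctan2(ux[1],ux[0]));L=np.array([505.2,251.8]);bc=L+44*ux/np.linalg.norm(ux)
o=np.array([90,180])
print('elbow',fr(f((122,187),7,o,52),bc,ang),'flange',fr(f((183,211),7,o,9),bc,ang))
print('LC',fr(f((433,215),7,o,60),bc,ang),'collar',fr(f((475,233),7,o,24),bc,ang))
o=np.array([360,170])
t=np.array([501.5,-314.8])
print('SC',fr(f((239,263),6,o,50),t,96.6),'collar',fr(f((203,272),6,o,18),t,96.6))
im=cv2.imread('pics/top26.png');h=cv2.cvtColor(im,cv2.COLOR_BGR2HSV)[160:200,295:330]
m=((h[:,:,2]>185)&(h[:,:,1]<40));y,x=np.nonzero(m);print('jar',x.mean()+295,y.mean()+160)
im=cv2.imread('pics/top0.png');h=cv2.cvtColor(im,cv2.COLOR_BGR2HSV)[160:200,295:330]
m=((h[:,:,2]>185)&(h[:,:,1]<40));y,x=np.nonzero(m);print('jar0',x.mean()+295,y.mean()+160)
"
```

```text
elbow (np.float64(48.2), np.float64(-0.9)) flange (np.float64(45.7), np.float64(1.5))
LC (np.float64(-44.4), np.float64(-1.8)) collar (np.float64(-47.2), np.float64(-0.2))
SC (np.float64(60.0), np.float64(-0.1)) collar (np.float64(63.2), np.float64(-0.2))
jar nan nan
jar0 311.41104294478527 176.62883435582822<string>:14: RuntimeWarning: Mean of empty slice.
  ret = ret.dtype.type(ret / rcount)
```

```bash
python3 -c "
from h import *
im=cv2.imread('pics/top25.png');h=cv2.cvtColor(im,cv2.COLOR_BGR2HSV)[160:200,295:330]
m=((h[:,:,2]>185)&(h[:,:,1]<40));y,x=np.nonzero(m);print('jar',x.mean()+295,y.mean()+160)
print(manip.job_done(), manip.read_state()['clock'])"
```

```text
jar 311.52785923753663 176.65689149560117
the job is handed in; nothing more can be done
the job is handed in; nothing more can be done
```

Both kits are made up and the job is handed in, at about 41 s of the 120 s allowed. The hand-in gives no verdict, so the figures below are my own camera measurements, good to about 2–3 mm.

| Item | Last measured position | Target centre |
|---|---|---|
| Large carton in big pocket | tray (−30.6, −0.3) mm | (−32, 0) |
| Small carton on large carton | about 1 mm off centre, under 1° out of line | 0 |
| Small connector in small pocket | tray about (60, 0) mm | (59, 0) |
| Large connector in larger nest | board about (−44, −2) mm | (−44, 0) |
| Brass elbow in smaller nest | board about (47, 0) mm | (46, 0) |

- **Upright and flat:** all five looked upright or flat and seated in the last pictures. I did not measure their tilt.
- **Grease jar:** it is where it stood at the start, to about 0.1 px. This was checked in the picture taken just after the arm left the elbow, because the arm hid the jar in the final one.
- **Red and orange look-alikes:** I did not touch them.
- **Tool tilt:** the tool leaned 0.03–0.07 rad off vertical for much of the job. Slower moves mostly stopped it growing, and the parts still settled flat when released.
- **Small disagreements:** the two cameras differed by 1–4 mm at the start. For the connectors and the elbow, top and base readings differ by 2–3 mm. All of this is well inside the tolerances.

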